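# Fetch the calibration standard from behind the objectives

## Task

Get the calibration standard ready for the microscope: first clear all three objective lenses that hem it in from the accessory tray to the lens mat, standing upright, then take the square standard from the back of the tray and lay it flat on the stage plate, centred over the round opening and square with the plate's edges. Finally stand each lens upright again on the very pad of the tray that it came from. Set everything down without dropping it, do not knock a lens over, and leave the dust cap and the ring in the tray where they are.

Things in the scene. Friction and masses are not known exactly. Their poses are not given: they have to be found in the camera images.
- lens_wide: Objective lens with the widest barrel: a plain black cylinder, broad dark front glass (40 mm) on top. It stands upright on its bayonet flange (54 mm across, z 0 to 9), above that a knurled collar 52 mm across up to z 25. Origin: centre of its underside, z up along its axis; its yaw means nothing. Smooth straight barrel 50 mm in diameter from z 25 to its top at 92 mm. about 0.36 kg.
- lens_stepped: Objective lens with a stepped black barrel. It stands upright on its bayonet flange (54 mm across, z 0 to 9), above that a knurled collar 52 mm across up to z 25. Origin: centre of its underside, z up along its axis; its yaw means nothing. Smooth straight barrel 42 mm in diameter from z 28 to 80, then a narrower nose 28 mm in diameter up to its top at 100 mm. about 0.30 kg.
- lens_pointed: Objective lens with a slim black barrel and a pointed tip. It stands upright on its bayonet flange (54 mm across, z 0 to 9), above that a knurled collar 52 mm across up to z 25. Origin: centre of its underside, z up along its axis; its yaw means nothing. Smooth straight barrel 34 mm in diameter from z 29 to 80, then a cone to a 12 mm tip at 108 mm. about 0.26 kg.
- standard: Calibration standard: square aluminium frame 60 x 60 mm, 18 mm high, ruled glass window. Lies flat; origin at the centre of its underside, x and y along its sides, z up. At the start its sides lie along the tray's x and y, its back 11 mm from the tray's back wall: grip it by its two y faces (closing along the tray's y), once the lenses are gone. about 0.14 kg.
- tray: White tray, fixed. Origin: centre of underside; x to its back wall, z up. Inside 154 (x) by 212 mm; floor top at z 4 mm; walls 12 mm high, back wall (x = 77 mm) 45. Round flush pads, 59 mm wide, at (x, y) = (-24, 0), (30, 64), (30, -64) mm, one lens centred on each (which one varies), 3 to 7 mm from the standard, which lies on a square pad at (36, 0).
- mat: Grey lens mat, the side area: 150 mm (x) by 180 mm (y), 3 mm thick, fixed to the bench, empty at the start; it lies left or right of the tray. Origin: centre of its underside, z up. All three lenses fit on it, about 90 mm apart.
- stage_plate: Stage plate: flat dark metal plate 150 mm (x) by 130 mm (y), 8 mm thick, with a round through opening 36 mm across at its centre; fixed to the bench on the other side of the tray from the mat. Origin: centre of its underside, below the opening; x and y along its sides, z up.
- dust_cap: Black plastic dust cap, 34 mm across, 12 mm high, loose in the tray's front left (+y) corner; to be left alone. Origin: centre of its underside.
- adapter_ring: Steel adapter ring, 36 mm outside, 26 mm inside, 8 mm high, loose in the tray's front right (-y) corner; to be left alone. Origin: centre of its underside.

How it is judged:
By the outcome, as a careful person would: the job done as asked, in the order asked, and still so for the second after the job is handed in, with the robot touching nothing.
It also fails if it takes over 147 s, if anything falls off the work surface, if the arm or the gripper's body presses on something with over 40 N, if the wrist force passes 120 N, or if a joint passes its speed limit or range.

## Robot

A 7-joint arm with a two-finger parallel gripper is mounted at the origin on the work surface. World frame = base frame: x ahead of the robot, y to its left, z up, the work surface at z = 0. Lengths are in mm, angles in rad, forces in N, time in s.
With the tool pointing down it reaches from about 400 to 925 mm from the base axis. Payload 4.1 kg.
Tool frame: the origin (TCP) lies between the finger pads; the fingertips stand 25 mm ahead of it and the grasp point (between the pads) lies 6 mm ahead of it; z points along the fingers, y is the direction in which the jaws open and shut (so a half turn about z gives the same grasp; the last joint's range is limited). The gripper opens to 85 mm and grips with 20 to 120 N. Pads are 22 mm wide; open, the fingers measure 114 mm over their backs; the gripper's body (76 mm by 85 mm) begins 54 mm behind the grasp point. The pads swing forward as they close: fully open they stand 13 mm farther back than shut.
Start: joints at [1.03, 0.398, 0.045, 1.537, -0.019, 1.207, -0.051], TCP at [277.958, -587.605, 256.347] pointing down, gripper open.
Joint ranges: [-2.82, 2.82], [-0.49, 2.23], [-1.37, 1.46], [0, 2.46], [-1.36, 4.5], [0.23, 2], [-2.94, 2.94]. Speed limits (rad/s): [2.57, 2.57, 3.14, 3.14, 3.14, 3.14, 3.14].

## Interface

Orientations are given as a unit quaternion [w, x, y, z].
In Python, from workcell import state, grab_frame, close_job gives the robot as it stands.
- The arm moves only by the tool apply_moves, never from a script. Its argument "plan" is a list of rows, each an object of numbers: "wx", "wy", "wz": the turn, a rotation vector about the tool's x, y, z in rad; "x", "y", "z": the shift along the tool's x, y, z in cm; "fingers": the opening, from 0 (shut) to 1 (fully open). In form: [{"wx": .., "wy": .., "wz": .., "x": .., "y": .., "z": .., "fingers": ..}, ...]. A call has 1 to 20 rows; each row is the pose to reach, as a shift and turn from the pose commanded when the call began, along the tool's axes at that moment; what a row does not reach only later rows make up. A row lasts 1/10 s, in which the tool goes at most 50 mm and 8.59 degrees, less where a joint would pass 70% of its speed; a pose out of reach is approached as far as the arm can. A call with a gripper value outside its range is refused whole. The fingers move at their own pace and stop on an object; "squeeze" is the grip in N (left out, the last holds). Time passes only in rows, so rows that repeat a pose let the fingers close. It gives the time, the measured TCP pose, the force and the opening at its end, in the units of the state.
- state(): the state, without advancing time (a new reading comes with each control period).
- grab_frame(name): name is "scene" or "side" or "wrist"; returns a dict with "img" (480x640x3 uint8, blue, green, red), "K" (3x3 intrinsics, pixels), "k1" (the pictures are not rectified: a ray, as slopes to the right and down, at radius r is drawn at 1 + k1 r^2 times it, then the intrinsics apply), "rvec" (rotation vector, rad) and "tvec" (3), from world to camera coordinates, as OpenCV has them. Camera axes: x right, y down, z forward; pixel columns grow to the right and rows downward; lengths in mm; the calibration is good to about 2 mm. A picture is of the moment at which its call begins. There is no depth.
- close_job(): hands the job in, once; it reports no verdict.
The state is a dict: "t": time; "qpos": joint angles; "dq": joint speeds; "tau": joint torques, N m; "ee_pos": TCP position; "tool_rot": TCP orientation; "force": force on the tool from outside, world axes, zero at the start; "moment": the same for the moment, N m; "width": finger opening in mm.
Only numpy, scipy, OpenCV 4.12 (cv2) and the standard library are available. Lean on these libraries where they do the work, as an engineer would, in place of code of your own. Each camera call takes 0.05 s, during which the arm holds its last target.

## Working session

There is one attempt and no reset: what is moved stays moved. The work goes in short steps, Python scripts to look and compute and a tool call to move; the robot and the scene stay as the last step left them, time stands still between calls to the robot, and variables do not carry over. Pictures are saved under pics/ and viewed, and the job is handed in when it is done.

Besides the shell and the picture viewer there is one more tool, called after ">>>" by a JSON object that holds its "fn" and its "kwargs". apply_moves: Moves the arm, as the interface text tells. Its arguments: {"type":"object","properties":{"plan":{"type":"array","items":{"type":"object","properties":{"wx":{"type":"number"},"wy":{"type":"number"},"wz":{"type":"number"},"x":{"type":"number"},"y":{"type":"number"},"z":{"type":"number"},"fingers":{"type":"number"}}}},"squeeze":{"type":"number"}},"required":["plan"]}

```bash
mkdir -p pics; ls; cat > h.py <<'E'
import numpy as np, cv2
from scipy.spatial.transform import Rotation as R
from workcell import state, grab_frame, close_job
def save(n,f): cv2.imwrite(f'pics/{n}.png',f['img'])
def rays(f,uv):
    K=np.array(f['K'],float);uv=np.atleast_2d(np.array(uv,float))
    d=np.stack([(uv[:,0]-K[0,2])/K[0,0],(uv[:,1]-K[1,2])/K[1,1]],1)
    s=d.copy()
    for _ in range(30): s=d/(1+f['k1']*(s**2).sum(1,keepdims=True))
    Rm=cv2.Rodrigues(np.array(f['rvec'],float))[0];t=np.array(f['tvec'],float).ravel()
    return -Rm.T@t,(np.c_[s,np.ones(len(s))])@Rm
def onz(f,uv,z):
    c,d=rays(f,uv); return c+d*((z-c[2])/d[:,2])[:,None]
def proj(f,P):
    P=np.atleast_2d(np.array(P,float));Rm=cv2.Rodrigues(np.array(f['rvec'],float))[0];t=np.array(f['tvec'],float).ravel()
    c=P@Rm.T+t;s=c[:,:2]/c[:,2:];s=s*(1+f['k1']*(s**2).sum(1,keepdims=True))
    K=np.array(f['K'],float);return s*[K[0,0],K[1,1]]+[K[0,2],K[1,2]]
E
python3 - <<'E'
from h import *
import pickle
s=state();print({k:np.round(v,3) for k,v in s.items()})
for n in ['scene','side','wrist']:
    f=grab_frame(n);save(n+'0',f);pickle.dump(f,open(n+'0.pkl','wb'))
    c,_=rays(f,[320,240]);print(n,c,np.array(f['K']).tolist(),f['k1'],onz(f,[320,240],0))
E
```

```text
pics
{'t': np.float64(0.0), 'qpos': array([ 1.03 ,  0.399,  0.045,  1.538, -0.019,  1.207, -0.051]), 'dq': array([ 0.001,  0.   ,  0.002, -0.   , -0.   , -0.001,  0.001]), 'tau': array([ 0.0000e+00, -4.7513e+01,  1.3650e+00, -2.5422e+01,  1.2000e-02,
        9.0000e-03,  0.0000e+00]), 'ee_pos': array([ 277.716, -587.039,  255.251]), 'tool_rot': array([-0.001,  0.976,  0.219, -0.   ]), 'force': array([-0.51 , -0.27 ,  0.931]), 'moment': array([-0.049,  0.011,  0.02 ]), 'width': np.float64(85.852)}
scene [1164.25474558  162.74349524  656.51791619] [[438.39423001685503, 0.0, 313.6523257700379], [0.0, 438.39423001685503, 243.0944222381648], [0.0, 0.0, 1.0]] -0.014886432879962408 [[522.70888668  13.92484016   0.        ]]
side [ 198.81635141 -414.39448525  692.97083605] [[448.8713218509379, 0.0, 320.2423778301087], [0.0, 448.8713218509379, 241.9784801661045], [0.0, 0.0, 1.0]] 0.03073671974461147 [[583.51082891  25.81914887   0.        ]]
wrist [ 336.82677373 -559.682039    373.53293418] [[418.9946455011841, 0.0, 323.439775381242], [0.0, 418.9946455011841, 235.56517072681964], [0.0, 0.0, 1.0]] -0.03071714424607862 [[ 241.06199193 -600.61145208    0.        ]]
```

View pics/scene0.png

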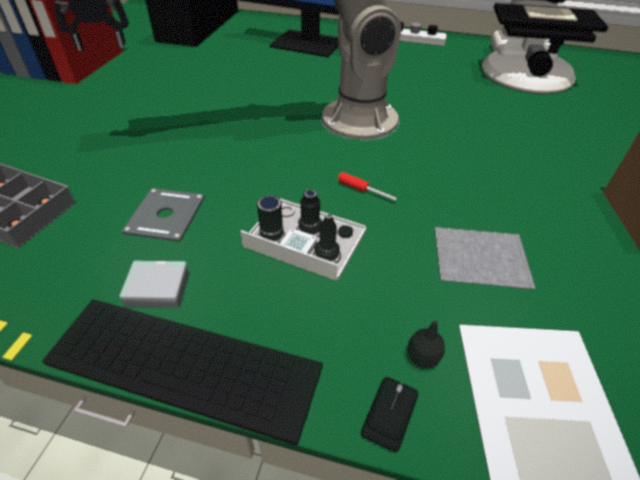

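View pics/side0.png

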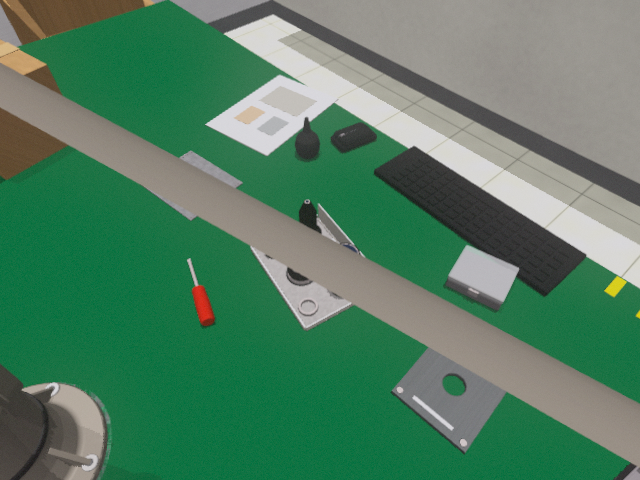

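View pics/wrist0.png

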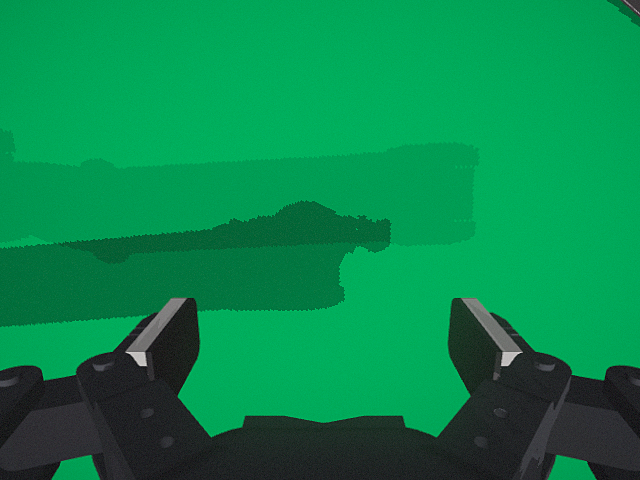

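The scene view shows the tray around px (303,240). The wide lens is at left (269,217), the stepped one at front centre (310,210) and the pointed one at right (328,240). The mat is on the +y side at (485,257) and the plate on the -y side at (165,213). I'll take rough positions first, then look from above with the wrist camera.

```bash
python3 - <<'E'
from h import *
import pickle
f=pickle.load(open('scene0.pkl','rb'))
im=f['img']; cv2.imwrite('pics/crop0.png',cv2.resize(im[170:300,110:370],None,fx=3,fy=3,interpolation=cv2.INTER_CUBIC))
print('mat',onz(f,[[436,229],[522,233],[533,287],[442,281]],3).round())
print('plate',onz(f,[[151,189],[203,195],[180,239],[125,233],[165,213]],8).round())
print('tray',onz(f,[[366,232],[338,276],[242,248]],[45][0]).round(), onz(f,[298,242],20).round())
E
```

```text
mat [[425. 250.   3.]
 [387. 432.   3.]
 [539. 442.   3.]
 [571. 271.   3.]]
plate [[ 473. -410.    8.]
 [ 460. -283.    8.]
 [ 606. -267.    8.]
 [ 621. -387.    8.]
 [ 541. -337.    8.]]
tray [[ 520.  108.   45.]
 [ 648.   79.   45.]
 [ 629. -116.   45.]] [[560. -23.  20.]]
```

View pics/crop0.png

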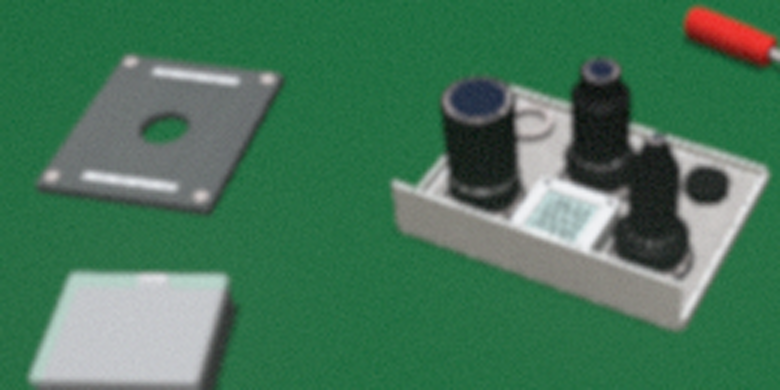

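```bash
cat >> h.py <<'E'
def yaw_of(s):
    q=s['tool_rot'];M=R.from_quat([q[1],q[2],q[3],q[0]]).as_matrix();return M
def go(p,yaw=None):
    """print shift (cm, tool axes) and rotation vector to reach p, yaw(deg of tool x), tool down"""
    s=state();M=yaw_of(s);d=M.T@(np.array(p)-s['ee_pos'])/10
    y0=np.degrees(np.arctan2(M[1,0],M[0,0]))
    if yaw is None: yaw=y0
    c,sn=np.cos(np.radians(yaw)),np.sin(np.radians(yaw))
    T=np.array([[c,sn,0],[sn,-c,0],[0,0,-1]])
    w=R.from_matrix(M.T@T).as_rotvec()
    print('at',np.round(s['ee_pos'],1),'yaw',round(y0,2),'w',round(float(s['width']),1),'t',round(float(s['t']),2),'-> shift cm',d.round(2),'rot',w.round(4));return d,w
E
python3 -c "
from h import *
go([620,-15,340],-5.6)"
```

```text
at [ 277.7 -587.2  255.5] yaw 25.32 w 85.2 t 0.15 -> shift cm [ 55.41 -37.1   -8.4 ] rot [-1.400e-03  5.000e-04  5.396e-01]
```

>>> {"fn": "apply_moves", "kwargs": {"plan": [{"x": 55.4, "y": -37.1, "z": -8.4, "wz": 0.54, "fingers": 1}, {"x": 55.4, "y": -37.1, "z": -8.4, "wz": 0.54, "fingers": 1}, {"x": 55.4, "y": -37.1, "z": -8.4, "wz": 0.54, "fingers": 1}, {"x": 55.4, "y": -37.1, "z": -8.4, "wz": 0.54, "fingers": 1}, {"x": 55.4, "y": -37.1, "z": -8.4, "wz": 0.54, "fingers": 1}, {"x": 55.4, "y": -37.1, "z": -8.4, "wz": 0.54, "fingers": 1}, {"x": 55.4, "y": -37.1, "z": -8.4, "wz": 0.54, "fingers": 1}, {"x": 55.4, "y": -37.1, "z": -8.4, "wz": 0.54, "fingers": 1}, {"x": 55.4, "y": -37.1, "z": -8.4, "wz": 0.54, "fingers": 1}, {"x": 55.4, "y": -37.1, "z": -8.4, "wz": 0.54, "fingers": 1}, {"x": 55.4, "y": -37.1, "z": -8.4, "wz": 0.54, "fingers": 1}, {"x": 55.4, "y": -37.1, "z": -8.4, "wz": 0.54, "fingers": 1}, {"x": 55.4, "y": -37.1, "z": -8.4, "wz": 0.54, "fingers": 1}, {"x": 55.4, "y": -37.1, "z": -8.4, "wz": 0.54, "fingers": 1}, {"x": 55.4, "y": -37.1, "z": -8.4, "wz": 0.54, "fingers": 1}, {"x": 55.4, "y": -37.1, "z": -8.4, "wz": 0.54, "fingers": 1}, {"x": 55.4, "y": -37.1, "z": -8.4, "wz": 0.54, "fingers": 1}, {"x": 55.4, "y": -37.1, "z": -8.4, "wz": 0.54, "fingers": 1}, {"x": 55.4, "y": -37.1, "z": -8.4, "wz": 0.54, "fingers": 1}, {"x": 55.4, "y": -37.1, "z": -8.4, "wz": 0.54, "fingers": 1}], "squeeze": 40}}

```text
validation failed for argument at $.pl...
```

```bash
python3 - <<'E'
from h import *
import pickle
go([620,-15,340],-5.6)
for n in ['wrist','side']:
    f=grab_frame(n);save(n+'1',f);pickle.dump(f,open(n+'1.pkl','wb'))
E
```

```text
at [ 277.7 -587.2  255.5] yaw 25.32 w 85.2 t 0.15 -> shift cm [ 55.41 -37.1   -8.4 ] rot [-1.400e-03  5.000e-04  5.396e-01]
```

View pics/wrist1.png

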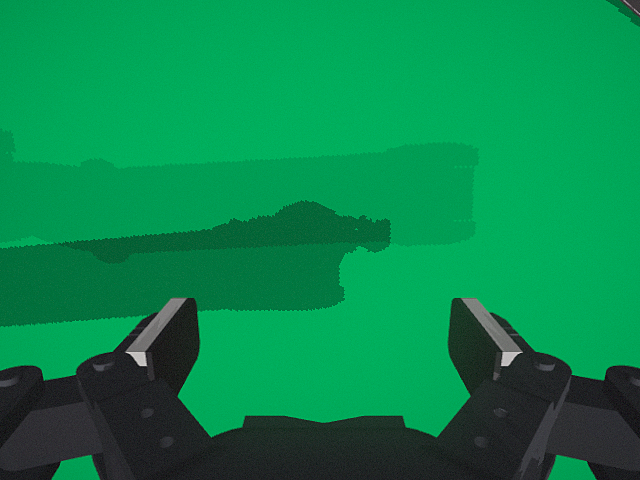

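View pics/side1.png

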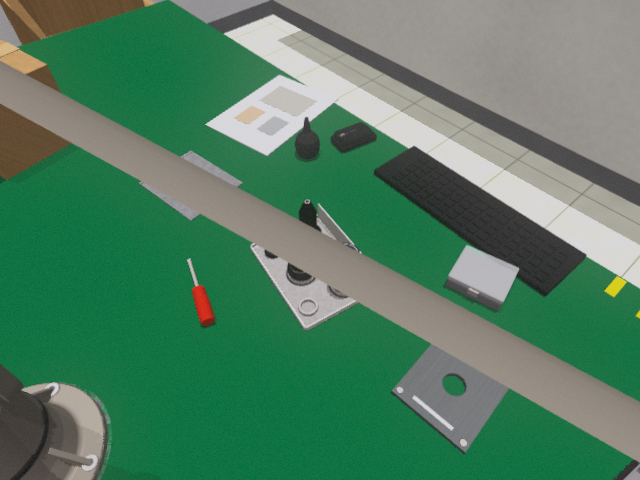

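The call was refused and the message is cut off. A value may be over a limit, so I'll try a smaller shift.

>>> {"fn": "apply_moves", "kwargs": {"plan": [{"wx": 0, "wy": 0, "wz": 0.1, "x": 4, "y": -3, "z": -1, "fingers": 1}, {"wx": 0, "wy": 0, "wz": 0.2, "x": 8, "y": -5.4, "z": -2, "fingers": 1}], "squeeze": 40}}

```text
t: 0.45
ee_pos: [325.8, -504.3, 275.7]
tool_rot: [-0.001, 0.993, 0.116, -0.001]
force: [0.6, -0.2, -0.5]
width: 85.1
```

```bash
python3 -c "
from h import *
go([620,-15,340],-5.6)"
```

```text
at [ 325.8 -504.3  275.7] yaw 13.37 w 85.1 t 0.45 -> shift cm [ 39.92 -40.81  -6.42] rot [-0.0012  0.0013  0.331 ]
```

>>> {"fn": "apply_moves", "kwargs": {"plan": [{"wx": 0, "wy": 0, "wz": 0.33, "x": 39.9, "y": -40.8, "z": -6.4, "fingers": 1}, {"wx": 0, "wy": 0, "wz": 0.33, "x": 39.9, "y": -40.8, "z": -6.4, "fingers": 1}, {"wx": 0, "wy": 0, "wz": 0.33, "x": 39.9, "y": -40.8, "z": -6.4, "fingers": 1}, {"wx": 0, "wy": 0, "wz": 0.33, "x": 39.9, "y": -40.8, "z": -6.4, "fingers": 1}, {"wx": 0, "wy": 0, "wz": 0.33, "x": 39.9, "y": -40.8, "z": -6.4, "fingers": 1}, {"wx": 0, "wy": 0, "wz": 0.33, "x": 39.9, "y": -40.8, "z": -6.4, "fingers": 1}, {"wx": 0, "wy": 0, "wz": 0.33, "x": 39.9, "y": -40.8, "z": -6.4, "fingers": 1}, {"wx": 0, "wy": 0, "wz": 0.33, "x": 39.9, "y": -40.8, "z": -6.4, "fingers": 1}, {"wx": 0, "wy": 0, "wz": 0.33, "x": 39.9, "y": -40.8, "z": -6.4, "fingers": 1}, {"wx": 0, "wy": 0, "wz": 0.33, "x": 39.9, "y": -40.8, "z": -6.4, "fingers": 1}, {"wx": 0, "wy": 0, "wz": 0.33, "x": 39.9, "y": -40.8, "z": -6.4, "fingers": 1}, {"wx": 0, "wy": 0, "wz": 0.33, "x": 39.9, "y": -40.8, "z": -6.4, "fingers": 1}, {"wx": 0, "wy": 0, "wz": 0.33, "x": 39.9, "y": -40.8, "z": -6.4, "fingers": 1}, {"wx": 0, "wy": 0, "wz": 0.33, "x": 39.9, "y": -40.8, "z": -6.4, "fingers": 1}]}}

```text
t: 1.85
ee_pos: [616.8, -12.5, 339.9]
tool_rot: [0.0, 0.999, -0.043, -0.0]
force: [0.0, -0.8, -0.1]
width: 85.4
```

```bash
python3 - <<'E'
from h import *
import pickle
go([620,-15,340],-5.6)
for n in ['wrist','side']:
    f=grab_frame(n);save(n+'2',f);pickle.dump(f,open(n+'2.pkl','wb'))
E
```

```text
at [616.8 -12.5 339.9] yaw -4.97 w 85.4 t 1.85 -> shift cm [ 0.34  0.23 -0.01] rot [0.0007 0.0007 0.011 ]
```

View pics/wrist2.png

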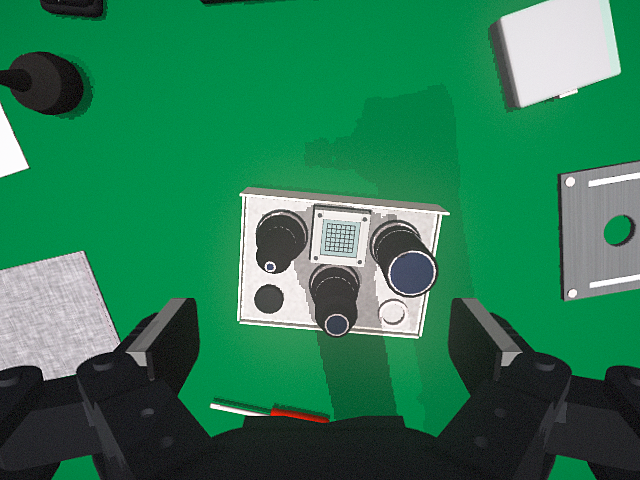

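View pics/side2.png

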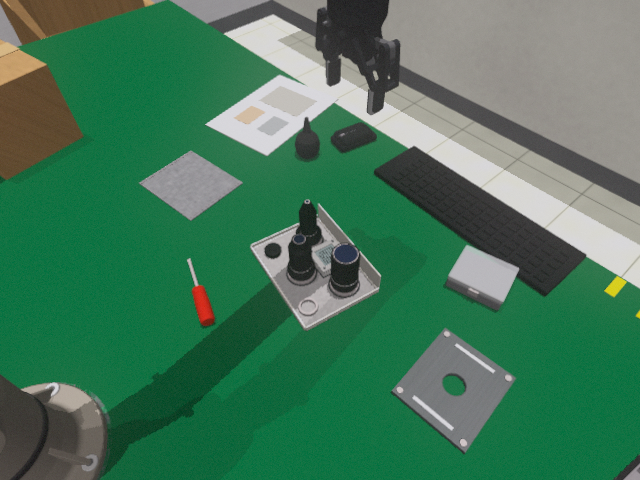

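The wrist view is clear: lens tops at about px (412,272) wide, (337,324) stepped and (270,267) pointed, standard at (340,237). In the side view the plate is at (454,384) and the mat at (191,184), both fully visible. Next I'll measure precisely.

```bash
python3 - <<'E'
from h import *
import pickle
w=pickle.load(open('wrist2.pkl','rb'));s=pickle.load(open('side2.pkl','rb'));c=pickle.load(open('scene0.pkl','rb'))
def mask(f,fn,roi):
    im=f['img'].astype(int);m=fn(im[...,0],im[...,1],im[...,2]).astype(np.uint8)
    r=np.zeros_like(m);x0,y0,x1,y1=roi;r[y0:y1,x0:x1]=m[y0:y1,x0:x1];return r
def big(m):
    cs,_=cv2.findContours(m,cv2.RETR_EXTERNAL,cv2.CHAIN_APPROX_NONE);return max(cs,key=cv2.contourArea)
# blue front glasses
for n,f,roi,z in [('wide',w,(380,240,445,300),96),('step',w,(320,310,355,340),104),('point',w,(255,255,285,280),112),('wide',s,(330,240,362,270),96),('step',s,(290,232,308,248),104)]:
    m=mask(f,lambda b,g,r:(b>g+12)&(b>r+12),roi)
    k=big(m);M=cv2.moments(k);u=[M['m10']/M['m00'],M['m01']/M['m00']];(cx,cy),rad=cv2.minEnclosingCircle(k)
    print(n,np.round(u,1),cv2.contourArea(k),round(rad,1),onz(f,u,z).round(1))
# tip of pointed lens: upscale views
def crop(f,n,roi,s=6):
    x0,y0,x1,y1=roi;cv2.imwrite(f'pics/{n}.png',cv2.resize(f['img'][y0:y1,x0:x1],None,fx=s,fy=s,interpolation=cv2.INTER_CUBIC))
crop(w,'wc',(230,180,460,345),3);
# plate and mat
notgreen=lambda b,g,r:~((g>r*1.5)&(g>b*1.3))
for n,f,roi,z in [('plate',s,(385,320,525,455),8),('mat',s,(135,145,250,220),3),('plate',c,(120,180,210,245),8),('mat',c,(430,220,540,292),3),]:
    k=big(mask(f,notgreen,roi));r=cv2.minAreaRect(k);q=cv2.approxPolyDP(cv2.convexHull(k),0.04*cv2.arcLength(k,True),True)[:,0].astype(float)
    P=onz(f,q,z);print(n,len(q),q.tolist(),P[:,:2].round(1).tolist(),'c',P.mean(0).round(1))
# plate hole
for f,roi in [(s,(435,365,475,402)),(c,(150,203,180,222)),(w,(598,208,640,252))]:
    k=big(mask(f,lambda b,g,r:(g>r*1.5)&(g>b*1.3),roi));P=onz(f,k[:,0].astype(float),8);e=cv2.fitEllipse(k);print('hole',e[0],onz(f,e[0],8).round(1),np.ptp(P,0).round(1))
E
```

```text
wide [411.5 273. ] 1299.0 21.8 [[542.9 -87.6  96. ]]
step [336.7 320.7] 49.0 9.3 [[504.8 -15.5 104. ]]
point [269.7 266.6] 24.5 3.2 [[565.5  38.8 112. ]]
wide [345.2 253.2] 281.0 11.2 [[542.3 -85.7  96. ]]
step [300.  236.8] 3.0 1.7 [[505.1 -11.6 104. ]]
plate 4 [[444.0, 328.0], [515.0, 377.0], [464.0, 453.0], [392.0, 393.0]] [[604.6, -267.7], [617.9, -395.6], [466.9, -410.0], [455.1, -284.6]] c [ 536.1 -339.5    8. ]
mat 4 [[190.0, 150.0], [242.0, 182.0], [192.0, 219.0], [139.0, 183.0]] [[539.2, 447.5], [565.8, 270.1], [421.8, 247.3], [392.5, 423.0]] c [479.8 346.9   3. ]
plate 4 [[151.0, 188.0], [203.0, 195.0], [179.0, 240.0], [122.0, 232.0]] [[469.4, -412.3], [460.2, -283.0], [609.7, -267.7], [620.4, -395.2]] c [ 540.  -339.5    8. ]
mat 4 [[434.0, 228.0], [518.0, 234.0], [535.0, 287.0], [441.0, 280.0]] [[422.7, 245.2], [392.4, 423.0], [538.3, 446.1], [569.0, 268.8]] c [480.6 345.8   3. ]
hole (453.4504699707031, 385.0628967285156) [[ 535.7 -339.8    8. ]] [30.9 33.4  0. ]
hole (164.5130615234375, 212.94313049316406) [[ 541.1 -338.2    8. ]] [27.2 27.7  0. ]
hole (616.947998046875, 229.3161163330078) [[ 540.9 -337.5    8. ]] [32.7 30.2  0. ]
```

View pics/wc.png

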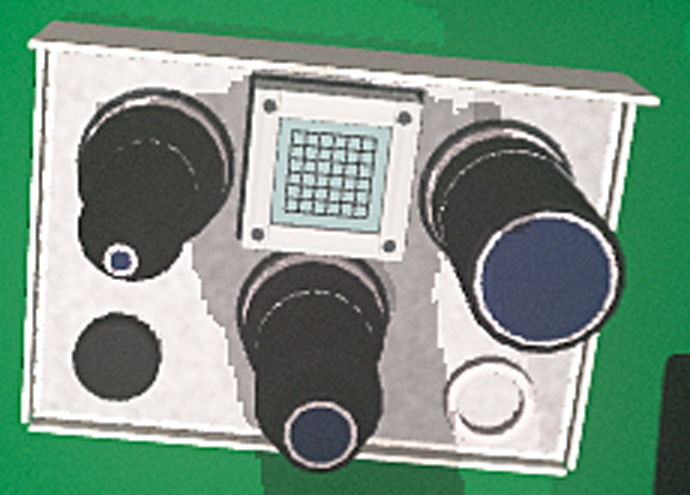

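```bash
python3 - <<'E'
from h import *
import pickle
w=pickle.load(open('wrist2.pkl','rb'))
P=lambda x,y:[x/3+230-1/3,y/3+180-1/3]
L=[onz(w,P(*p),z)[0] for p,z in [((549,280),96),((321,435),104),((120,261),112)]]
S=onz(w,[P(*p) for p in [(253,88),(420,100),(405,260),(243,247)]],22)
print('lens',np.round(L,1));print('std',S.round(1),S.mean(0).round(1),[np.linalg.norm(S[i]-S[i-1]).round(1) for i in range(4)],np.degrees(np.arctan2(*(S[1]-S[0])[:2])),np.degrees(np.arctan2(*(S[2]-S[3])[:2])))
# rigid fit tray from lens + std
mdl=np.array([[30,-64],[-24,0],[30,64],[36,0]]);obs=np.array(L+[S.mean(0)])[:,:2]
mc,oc=mdl.mean(0),obs.mean(0);H=(mdl-mc).T@(obs-oc);a=np.arctan2(H[0,1]-H[1,0],H[0,0]+H[1,1]);Rm=np.array([[np.cos(a),-np.sin(a)],[np.sin(a),np.cos(a)]])
t=oc-Rm@mc;print('tray yaw',np.degrees(a),t.round(1));print((obs-(mdl@Rm.T+t)).round(1))
T=onz(w,[P(24,431),P(573,472)],12);print(T.round(1),((T[:,:2]-t)@Rm).round(1))
T=onz(w,[P(33,40),P(657,101)],45);print(T.round(1),((T[:,:2]-t)@Rm).round(1))
print('ideal',(mdl@Rm.T+t).round(1))
E
```

```text
lens [[542.7 -88.6  96. ]
 [500.8 -15.2 104. ]
 [565.4  38.8 112. ]]
std [[595.2  -0.8  22. ]
 [585.9 -59.3  22. ]
 [526.6 -50.5  22. ]
 [536.6   8.2  22. ]] [561.1 -25.6  22. ] [np.float64(59.3), np.float64(59.3), np.float64(60.0), np.float64(59.5)] -170.96765960661858 -170.30403159416483
tray yaw -10.079494307479422 [524.8 -19.5]
[[-0.4 -0.8]
 [-0.3  0.1]
 [-0.2  0.5]
 [ 0.9  0.2]]
[[ 465.1  101.1   12. ]
 [ 429.1 -112.1   12. ]] [[ -79.8  108.3]
 [ -78.  -108. ]]
[[ 622.2   69.5   45. ]
 [ 583.9 -136.7   45. ]] [[  80.3  104.7]
 [  78.8 -105. ]]
ideal [[543.1 -87.8]
 [501.2 -15.3]
 [565.5  38.3]
 [560.2 -25.8]]
```

The wrist measurements fit the tray layout to under 1 mm: tray at (524.8,-19.5), yaw about -9.9°, mat centre about (480,346), yaw about 9.4°. I'll start with the pointed lens.

```bash
python3 -c "
from h import *
go([565.5,38.6,190],-9.9)"
```

```text
at [616.4 -14.7 340. ] yaw -5.18 w 85.5 t 1.95 -> shift cm [-5.54 -4.87 15.  ] rot [0.0015 0.0006 0.0823]
```

>>> {"fn": "apply_moves", "kwargs": {"plan": [{"wx": 0, "wy": 0, "wz": 0.08, "x": -5.5, "y": -4.9, "z": 15, "fingers": 1}, {"wx": 0, "wy": 0, "wz": 0.08, "x": -5.5, "y": -4.9, "z": 15, "fingers": 1}, {"wx": 0, "wy": 0, "wz": 0.08, "x": -5.5, "y": -4.9, "z": 15, "fingers": 1}, {"wx": 0, "wy": 0, "wz": 0.08, "x": -5.5, "y": -4.9, "z": 15, "fingers": 1}, {"wx": 0, "wy": 0, "wz": 0.08, "x": -5.5, "y": -4.9, "z": 15, "fingers": 1}, {"wx": 0, "wy": 0, "wz": 0.08, "x": -5.5, "y": -4.9, "z": 15, "fingers": 1}, {"wx": 0, "wy": 0, "wz": 0.08, "x": -5.5, "y": -4.9, "z": 15, "fingers": 1}, {"wx": 0, "wy": 0, "wz": 0.08, "x": -5.5, "y": -4.9, "z": 15, "fingers": 1}, {"wx": 0, "wy": 0, "wz": 0.08, "x": -5.5, "y": -4.9, "z": 15, "fingers": 1}]}}

```text
t: 2.85
ee_pos: [567.4, 40.2, 191.4]
tool_rot: [-0.0, 0.996, -0.085, 0.001]
force: [0.1, -0.2, -0.6]
width: 85.4
```

```bash
python3 -c "
from h import *
f=grab_frame('wrist');save('w3',f)
go([565.5,38.6,71],-9.9);go([565.5,38.6,71],-9.9)"
```

```text
at [567.1  40.4 191.1] yaw -9.68 w 85.1 t 2.9 -> shift cm [-0.14  0.21 12.01] rot [-0.0003 -0.0016  0.0039]
at [567.1  40.4 191.1] yaw -9.68 w 85.1 t 2.9 -> shift cm [-0.14  0.21 12.01] rot [-0.0003 -0.0016  0.0039]
```

View pics/w3.png

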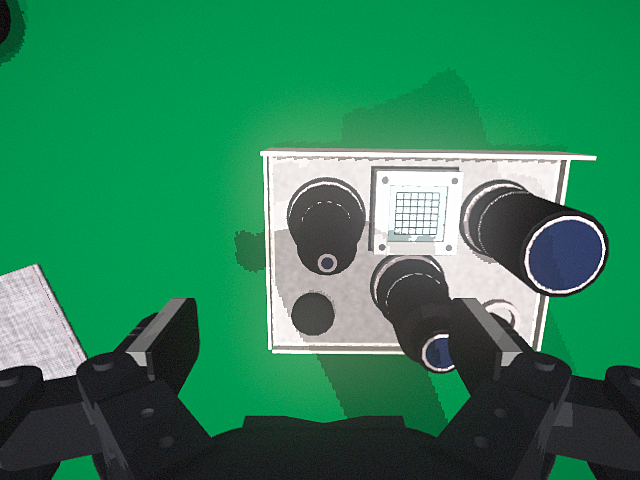

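>>> {"fn": "apply_moves", "kwargs": {"plan": [{"wx": 0, "wy": 0, "wz": 0.004, "x": -0.14, "y": 0.2, "z": 4, "fingers": 1}, {"wx": 0, "wy": 0, "wz": 0.004, "x": -0.14, "y": 0.2, "z": 8, "fingers": 1}, {"wx": 0, "wy": 0, "wz": 0.004, "x": -0.14, "y": 0.2, "z": 11, "fingers": 1}, {"wx": 0, "wy": 0, "wz": 0.004, "x": -0.14, "y": 0.2, "z": 12, "fingers": 1}, {"wx": 0, "wy": 0, "wz": 0.004, "x": -0.14, "y": 0.2, "z": 12, "fingers": 1}, {"wx": 0, "wy": 0, "wz": 0.004, "x": -0.14, "y": 0.2, "z": 12, "fingers": 1}, {"wx": 0, "wy": 0, "wz": 0.004, "x": -0.14, "y": 0.2, "z": 12, "fingers": 1}]}}

```text
t: 3.6
ee_pos: [566.3, 39.2, 72.3]
tool_rot: [-0.0, 0.996, -0.086, 0.002]
force: [0.3, 0.3, 0.3]
width: 85.5
```

```bash
python3 -c "
from h import *
f=grab_frame('wrist');save('w4',f);f=grab_frame('side');save('s4',f)
go([565.5,38.6,71],-9.9)"
```

```text
at [565.9  39.1  71.9] yaw -9.87 w 85.5 t 3.7 -> shift cm [-0.03  0.06  0.09] rot [-0.0006 -0.0031  0.0006]
```

View pics/w4.png

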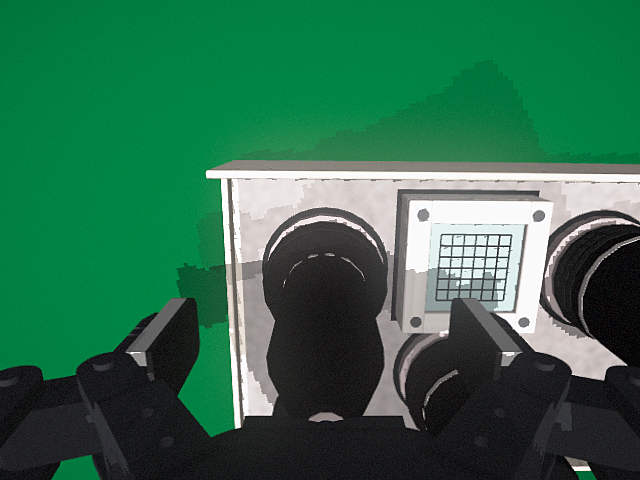

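View pics/s4.png

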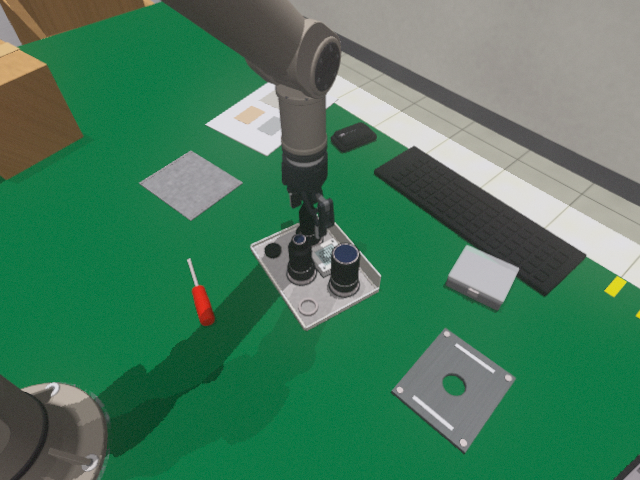

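The pointed lens barrel is centred between the jaws (barrel at about px 325, pads at 199 and 450). Closing.

>>> {"fn": "apply_moves", "kwargs": {"plan": [{"wx": 0, "wy": 0, "wz": 0, "x": 0, "y": 0, "z": 0, "fingers": 0}, {"wx": 0, "wy": 0, "wz": 0, "x": 0, "y": 0, "z": 0, "fingers": 0}, {"wx": 0, "wy": 0, "wz": 0, "x": 0, "y": 0, "z": 0, "fingers": 0}, {"wx": 0, "wy": 0, "wz": 0, "x": 0, "y": 0, "z": 0, "fingers": 0}, {"wx": 0, "wy": 0, "wz": 0, "x": 0, "y": 0, "z": 0, "fingers": 0}, {"wx": 0, "wy": 0, "wz": 0, "x": 0, "y": 0, "z": 0, "fingers": 0}, {"wx": 0, "wy": 0, "wz": 0, "x": 0, "y": 0, "z": 0, "fingers": 0}, {"wx": 0, "wy": 0, "wz": 0, "x": 0, "y": 0, "z": 0, "fingers": 0}, {"wx": 0, "wy": 0, "wz": 0, "x": 0, "y": 0, "z": 0, "fingers": 0}, {"wx": 0, "wy": 0, "wz": 0, "x": 0, "y": 0, "z": 0, "fingers": 0}], "squeeze": 50}}

```text
t: 4.7
ee_pos: [564.9, 39.1, 70.6]
tool_rot: [-0.0, 0.996, -0.086, 0.0]
force: [-0.6, 0.3, 4.2]
width: 33.2
```

```bash
python3 -c "
from h import *
f=grab_frame('wrist');save('w5',f)
s=state();print(s['force'],s['moment'])
go([565.5,38.6,195],-9.9)"
```

```text
[ 1.1527885  -0.53434518  3.68641691] [ 0.06918368  0.04289568 -0.04600891]
at [564.9  39.1  70.6] yaw -9.86 w 32.6 t 4.75 -> shift cm [  0.07   0.04 -12.44] rot [-0.0002 -0.0006  0.0007]
```

View pics/w5.png

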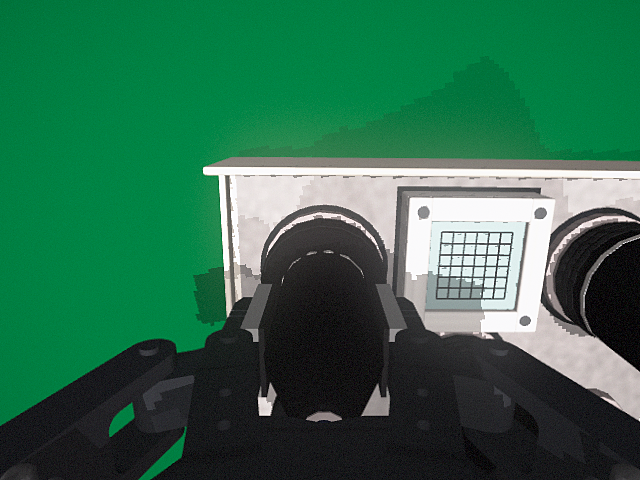

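>>> {"fn": "apply_moves", "kwargs": {"plan": [{"wx": 0, "wy": 0, "wz": 0, "x": 0, "y": 0, "z": -1, "fingers": 0}, {"wx": 0, "wy": 0, "wz": 0, "x": 0, "y": 0, "z": -3.5, "fingers": 0}, {"wx": 0, "wy": 0, "wz": 0, "x": 0, "y": 0, "z": -7, "fingers": 0}, {"wx": 0, "wy": 0, "wz": 0, "x": 0, "y": 0, "z": -10, "fingers": 0}, {"wx": 0, "wy": 0, "wz": 0, "x": -1, "y": -1.7, "z": -12, "fingers": 0}, {"wx": 0, "wy": 0, "wz": 0, "x": -3, "y": -5.1, "z": -12.4, "fingers": 0}, {"wx": 0, "wy": 0, "wz": 0, "x": -5.5, "y": -9.4, "z": -12.4, "fingers": 0}, {"wx": 0, "wy": 0, "wz": 0, "x": -8, "y": -13.6, "z": -12.4, "fingers": 0}, {"wx": 0, "wy": 0, "wz": 0, "x": -10.5, "y": -17.9, "z": -12.4, "fingers": 0}, {"wx": 0, "wy": 0, "wz": 0, "x": -13, "y": -22.1, "z": -12.4, "fingers": 0}, {"wx": 0, "wy": 0, "wz": 0, "x": -15.5, "y": -26.4, "z": -12.4, "fingers": 0}, {"wx": 0, "wy": 0, "wz": 0, "x": -17.5, "y": -29.8, "z": -12.4, "fingers": 0}, {"wx": 0, "wy": 0, "wz": 0, "x": -18.6, "y": -31.7, "z": -12.4, "fingers": 0}, {"wx": 0, "wy": 0, "wz": 0, "x": -18.9, "y": -32.2, "z": -12.4, "fingers": 0}, {"wx": 0, "wy": 0, "wz": 0, "x": -18.9, "y": -32.2, "z": -12.4, "fingers": 0}, {"wx": 0, "wy": 0, "wz": 0, "x": -18.9, "y": -32.2, "z": -12.4, "fingers": 0}]}}

```text
t: 6.35
ee_pos: [434.6, 386.3, 193.7]
tool_rot: [0.001, 0.996, -0.087, 0.0]
force: [0.2, -0.5, -1.1]
width: 33.4
```

```bash
python3 -c "
from h import *
f=grab_frame('wrist');save('w6',f)
print(state()['force'])
go([434,389,70],-9.9)
go([434,389,70],-9.9)"
```

```text
[-0.52129935  0.07242464 -1.27199931]
at [434.8 386.2 193.9] yaw -10.05 w 32.7 t 6.4 -> shift cm [-0.14 -0.29 12.39] rot [ 0.0022 -0.0005 -0.0025]
at [434.8 386.2 193.9] yaw -10.05 w 32.7 t 6.4 -> shift cm [-0.14 -0.29 12.39] rot [ 0.0022 -0.0005 -0.0025]
```

View pics/w6.png

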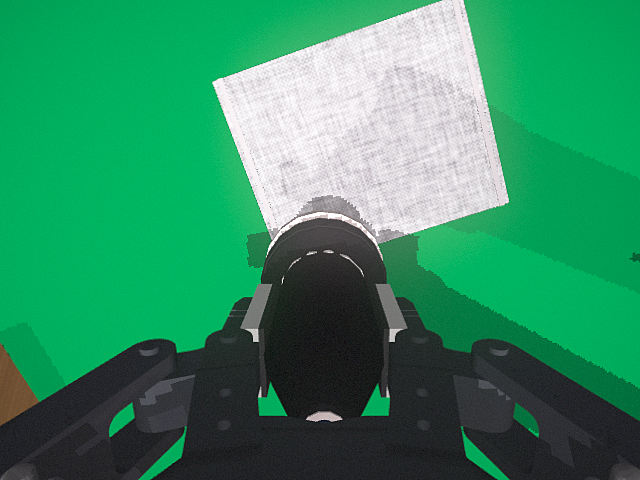

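The lens is held the same as at the grasp (barrel at px 325, flange at 220-280) and the mat lies beneath. Lowering.

>>> {"fn": "apply_moves", "kwargs": {"plan": [{"wx": 0, "wy": 0, "wz": 0, "x": -0.1, "y": -0.2, "z": 3, "fingers": 0}, {"wx": 0, "wy": 0, "wz": 0, "x": -0.1, "y": -0.2, "z": 7, "fingers": 0}, {"wx": 0, "wy": 0, "wz": 0, "x": -0.1, "y": -0.2, "z": 10, "fingers": 0}, {"wx": 0, "wy": 0, "wz": 0, "x": -0.1, "y": -0.2, "z": 11.5, "fingers": 0}, {"wx": 0, "wy": 0, "wz": 0, "x": -0.1, "y": -0.2, "z": 12, "fingers": 0}, {"wx": 0, "wy": 0, "wz": 0, "x": -0.1, "y": -0.2, "z": 12, "fingers": 0}, {"wx": 0, "wy": 0, "wz": 0, "x": -0.1, "y": -0.2, "z": 12, "fingers": 0}, {"wx": 0, "wy": 0, "wz": 0, "x": -0.1, "y": -0.2, "z": 12, "fingers": 0}]}}

```text
t: 7.2
ee_pos: [433.9, 391.7, 75.9]
tool_rot: [-0.001, 0.996, -0.086, 0.001]
force: [0.3, 0.1, -4.5]
width: 32.9
```

>>> {"fn": "apply_moves", "kwargs": {"plan": [{"wx": 0, "wy": 0, "wz": 0, "x": 0, "y": 0, "z": 0.2, "fingers": 0}, {"wx": 0, "wy": 0, "wz": 0, "x": 0, "y": 0, "z": 0.3, "fingers": 0}, {"wx": 0, "wy": 0, "wz": 0, "x": 0, "y": 0, "z": 0.35, "fingers": 0}, {"wx": 0, "wy": 0, "wz": 0, "x": 0, "y": 0, "z": 0.35, "fingers": 0}, {"wx": 0, "wy": 0, "wz": 0, "x": 0, "y": 0, "z": 0.35, "fingers": 0}]}}

```text
t: 7.7
ee_pos: [432.9, 390.8, 70.7]
tool_rot: [0.0, 0.996, -0.086, -0.0]
force: [0.2, -0.5, -2.7]
width: 32.9
```

>>> {"fn": "apply_moves", "kwargs": {"plan": [{"wx": 0, "wy": 0, "wz": 0, "x": 0, "y": 0, "z": 0.1, "fingers": 0}, {"wx": 0, "wy": 0, "wz": 0, "x": 0, "y": 0, "z": 0.1, "fingers": 0}, {"wx": 0, "wy": 0, "wz": 0, "x": 0, "y": 0, "z": 0.1, "fingers": 0}]}}

```text
t: 8.0
ee_pos: [432.9, 390.7, 69.7]
tool_rot: [0.0, 0.996, -0.086, -0.0]
force: [-0.2, 0.0, -1.9]
width: 33.1
```

>>> {"fn": "apply_moves", "kwargs": {"plan": [{"wx": 0, "wy": 0, "wz": 0, "x": 0, "y": 0, "z": 0.05, "fingers": 0}, {"wx": 0, "wy": 0, "wz": 0, "x": 0, "y": 0, "z": 0.05, "fingers": 0}]}}

```text
t: 8.2
ee_pos: [433.0, 390.8, 69.6]
tool_rot: [0.0, 0.996, -0.086, 0.0]
force: [-0.4, -1.1, 1.7]
width: 33.2
```

>>> {"fn": "apply_moves", "kwargs": {"plan": [{"wx": 0, "wy": 0, "wz": 0, "x": 0, "y": 0, "z": 0, "fingers": 0.5}, {"wx": 0, "wy": 0, "wz": 0, "x": 0, "y": 0, "z": 0, "fingers": 0.7}, {"wx": 0, "wy": 0, "wz": 0, "x": 0, "y": 0, "z": 0, "fingers": 1}, {"wx": 0, "wy": 0, "wz": 0, "x": 0, "y": 0, "z": 0, "fingers": 1}, {"wx": 0, "wy": 0, "wz": 0, "x": 0, "y": 0, "z": 0, "fingers": 1}, {"wx": 0, "wy": 0, "wz": 0, "x": 0, "y": 0, "z": 0, "fingers": 1}, {"wx": 0, "wy": 0, "wz": 0, "x": 0, "y": 0, "z": 0, "fingers": 1}]}}

```text
t: 8.9
ee_pos: [433.0, 390.8, 69.2]
tool_rot: [0.0, 0.996, -0.086, 0.0]
force: [0.7, -0.5, -0.1]
width: 85.2
```

```bash
python3 -c "
from h import *
f=grab_frame('wrist');save('w7',f)
go([433,390.8,200],-9.9)
go([501,-15.2,200],-9.9)"
```

```text
at [433.  390.8  69.2] yaw -9.86 w 84.9 t 8.95 -> shift cm [  0.    -0.   -13.08] rot [ 0.0001 -0.0001  0.0007]
at [433.  390.8  69.2] yaw -9.86 w 84.9 t 8.95 -> shift cm [ 13.65  38.83 -13.07] rot [ 0.0001 -0.0001  0.0007]
```

View pics/w7.png

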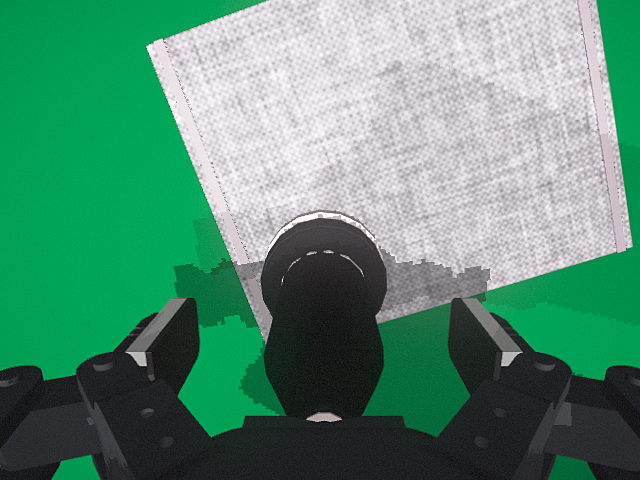

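```bash
python3 - <<'E'
from h import *
f=grab_frame('wrist')
P=onz(f,[[265,341],[632,249],[150,45],[590,0]],3);print(P.round(1))
im=f['img'].astype(int)
s=P[1]-P[0];print(np.linalg.norm(s),np.degrees(np.arctan2(s[1],s[0])))
e=P[1]-P[0];e=e[:2]/np.linalg.norm(e[:2]);n=np.array([-e[1],e[0]])
print('lens dist to front edge',(np.array([433,390.8])-P[0,:2])@n)
e=P[2]-P[0];e=e[:2]/np.linalg.norm(e[:2]);n=np.array([-e[1],e[0]]);print('to left',(np.array([433,390.8])-P[0,:2])@n)
E
```

```text
[[400.8 425.1   3. ]
 [417.9 246.8   3. ]
 [540.6 444.3   3. ]
 [527.5 265.    3. ]]
179.12360550683965 -84.53774310877337
lens dist to front edge 28.78665092257157
to left -38.338560713996
```

By the close view the pointed lens is only about 2 mm inside the mat's front edge. I'll regrip it and shift it 12 mm inward.

>>> {"fn": "apply_moves", "kwargs": {"plan": [{"wx": 0, "wy": 0, "wz": 0, "x": 0, "y": 0, "z": 0, "fingers": 0}, {"wx": 0, "wy": 0, "wz": 0, "x": 0, "y": 0, "z": 0, "fingers": 0}, {"wx": 0, "wy": 0, "wz": 0, "x": 0, "y": 0, "z": 0, "fingers": 0}, {"wx": 0, "wy": 0, "wz": 0, "x": 0, "y": 0, "z": 0, "fingers": 0}, {"wx": 0, "wy": 0, "wz": 0, "x": 0, "y": 0, "z": 0, "fingers": 0}, {"wx": 0, "wy": 0, "wz": 0, "x": 0, "y": 0, "z": 0, "fingers": 0}, {"wx": 0, "wy": 0, "wz": 0, "x": 0, "y": 0, "z": 0, "fingers": 0}, {"wx": 0, "wy": 0, "wz": 0, "x": 0, "y": 0, "z": 0, "fingers": 0}, {"wx": 0, "wy": 0, "wz": 0, "x": 0, "y": 0, "z": -0.5, "fingers": 0}, {"wx": 0, "wy": 0, "wz": 0, "x": 0, "y": 0, "z": -1, "fingers": 0}, {"wx": 0, "wy": 0, "wz": 0, "x": 0.6, "y": -0.1, "z": -1, "fingers": 0}, {"wx": 0, "wy": 0, "wz": 0, "x": 1.2, "y": -0.2, "z": -1, "fingers": 0}, {"wx": 0, "wy": 0, "wz": 0, "x": 1.2, "y": -0.2, "z": -1, "fingers": 0}, {"wx": 0, "wy": 0, "wz": 0, "x": 1.2, "y": -0.2, "z": -0.5, "fingers": 0}, {"wx": 0, "wy": 0, "wz": 0, "x": 1.2, "y": -0.2, "z": -0.2, "fingers": 0}, {"wx": 0, "wy": 0, "wz": 0, "x": 1.2, "y": -0.2, "z": 0, "fingers": 0}, {"wx": 0, "wy": 0, "wz": 0, "x": 1.2, "y": -0.2, "z": 0, "fingers": 0}, {"wx": 0, "wy": 0, "wz": 0, "x": 1.2, "y": -0.2, "z": 0, "fingers": 0}, {"wx": 0, "wy": 0, "wz": 0, "x": 1.2, "y": -0.2, "z": 0, "fingers": 0}]}}

```text
t: 10.9
ee_pos: [444.6, 390.4, 69.4]
tool_rot: [0.001, 0.996, -0.086, -0.0]
force: [-2.6, -1.3, 5.0]
width: 33.0
```

>>> {"fn": "apply_moves", "kwargs": {"plan": [{"wx": 0, "wy": 0, "wz": 0, "x": 0, "y": 0, "z": 0, "fingers": 0.5}, {"wx": 0, "wy": 0, "wz": 0, "x": 0, "y": 0, "z": 0, "fingers": 0.7}, {"wx": 0, "wy": 0, "wz": 0, "x": 0, "y": 0, "z": 0, "fingers": 1}, {"wx": 0, "wy": 0, "wz": 0, "x": 0, "y": 0, "z": 0, "fingers": 1}, {"wx": 0, "wy": 0, "wz": 0, "x": 0, "y": 0, "z": 0, "fingers": 1}, {"wx": 0, "wy": 0, "wz": 0, "x": 0, "y": 0, "z": -2, "fingers": 1}, {"wx": 0, "wy": 0, "wz": 0, "x": 0, "y": 0, "z": -6, "fingers": 1}, {"wx": 0, "wy": 0, "wz": 0, "x": 0, "y": 0, "z": -10, "fingers": 1}, {"wx": 0, "wy": 0, "wz": 0, "x": 0, "y": 0, "z": -13, "fingers": 1}, {"wx": 0, "wy": 0, "wz": 0, "x": 0, "y": 0, "z": -13, "fingers": 1}]}}

```text
t: 11.9
ee_pos: [447.2, 393.2, 204.5]
tool_rot: [-0.004, 0.996, -0.086, 0.003]
force: [1.4, 0.3, 0.5]
width: 85.5
```

>>> {"fn": "apply_moves", "kwargs": {"plan": [{"wx": 0, "wy": 0, "wz": 0, "x": 12.5, "y": 39, "z": 0, "fingers": 1}, {"wx": 0, "wy": 0, "wz": 0, "x": 12.5, "y": 39, "z": 0, "fingers": 1}, {"wx": 0, "wy": 0, "wz": 0, "x": 12.5, "y": 39, "z": 0, "fingers": 1}, {"wx": 0, "wy": 0, "wz": 0, "x": 12.5, "y": 39, "z": 0, "fingers": 1}, {"wx": 0, "wy": 0, "wz": 0, "x": 12.5, "y": 39, "z": 0, "fingers": 1}, {"wx": 0, "wy": 0, "wz": 0, "x": 12.5, "y": 39, "z": 0, "fingers": 1}, {"wx": 0, "wy": 0, "wz": 0, "x": 12.5, "y": 39, "z": 0, "fingers": 1}, {"wx": 0, "wy": 0, "wz": 0, "x": 12.5, "y": 39, "z": 0, "fingers": 1}, {"wx": 0, "wy": 0, "wz": 0, "x": 12.5, "y": 39, "z": 0, "fingers": 1}, {"wx": 0, "wy": 0, "wz": 0, "x": 12.5, "y": 39, "z": 0, "fingers": 1}, {"wx": 0, "wy": 0, "wz": 0, "x": 12.5, "y": 39, "z": 0, "fingers": 1}, {"wx": 0, "wy": 0, "wz": 0, "x": 12.5, "y": 39, "z": 0, "fingers": 1}]}}

```text
t: 13.1
ee_pos: [501.2, -12.5, 199.0]
tool_rot: [-0.0, 0.996, -0.084, -0.0]
force: [0.3, -0.2, -0.2]
width: 85.4
```

```bash
python3 -c "
from h import *
f=grab_frame('wrist');save('w8',f);f=grab_frame('side');save('s8',f)
go([501,-15.2,71],-9.9)"
```

```text
at [501.4 -12.9 199.2] yaw -9.66 w 85.3 t 13.2 -> shift cm [1.000e-02 2.300e-01 1.282e+01] rot [-0.0004  0.0002  0.0042]
```

View pics/w8.png

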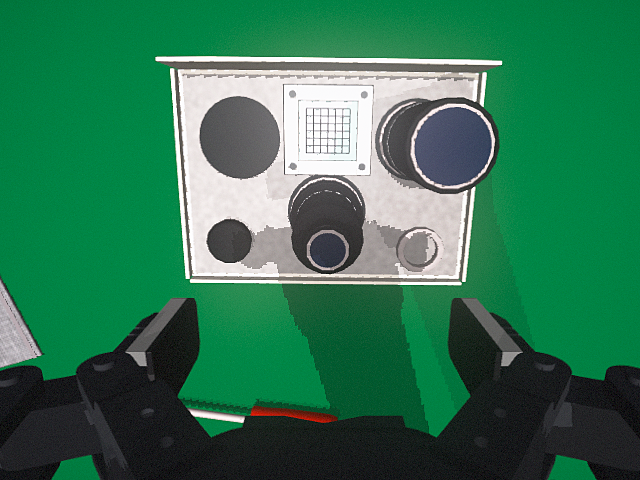

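View pics/s8.png

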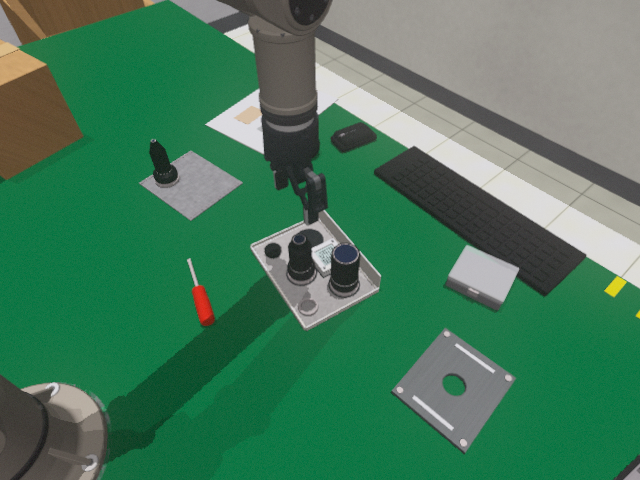

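The pointed lens stands on the mat (side view px 165,170), its pad shows as a dark disc, and the stepped lens is at px (327,250). Descending on the stepped lens.

>>> {"fn": "apply_moves", "kwargs": {"plan": [{"wx": 0, "wy": 0, "wz": 0.004, "x": 0, "y": 0.15, "z": 4, "fingers": 1}, {"wx": 0, "wy": 0, "wz": 0.004, "x": 0, "y": 0.15, "z": 8, "fingers": 1}, {"wx": 0, "wy": 0, "wz": 0.004, "x": 0, "y": 0.15, "z": 11.5, "fingers": 1}, {"wx": 0, "wy": 0, "wz": 0.004, "x": 0, "y": 0.15, "z": 12.8, "fingers": 1}, {"wx": 0, "wy": 0, "wz": 0.004, "x": 0, "y": 0.15, "z": 12.8, "fingers": 1}, {"wx": 0, "wy": 0, "wz": 0.004, "x": 0, "y": 0.15, "z": 12.8, "fingers": 1}, {"wx": 0, "wy": 0, "wz": 0.004, "x": 0, "y": 0.15, "z": 12.8, "fingers": 1}, {"wx": 0, "wy": 0, "wz": 0.004, "x": 0, "y": 0.15, "z": 12.8, "fingers": 0}, {"wx": 0, "wy": 0, "wz": 0.004, "x": 0, "y": 0.15, "z": 12.8, "fingers": 0}, {"wx": 0, "wy": 0, "wz": 0.004, "x": 0, "y": 0.15, "z": 12.8, "fingers": 0}, {"wx": 0, "wy": 0, "wz": 0.004, "x": 0, "y": 0.15, "z": 12.8, "fingers": 0}, {"wx": 0, "wy": 0, "wz": 0.004, "x": 0, "y": 0.15, "z": 12.8, "fingers": 0}, {"wx": 0, "wy": 0, "wz": 0.004, "x": 0, "y": 0.15, "z": 12.8, "fingers": 0}, {"wx": 0, "wy": 0, "wz": 0.004, "x": 0, "y": 0.15, "z": 12.8, "fingers": 0}, {"wx": 0, "wy": 0, "wz": 0.004, "x": 0, "y": 0.15, "z": 12.8, "fingers": 0}]}}

```text
t: 14.7
ee_pos: [501.9, -16.2, 72.1]
tool_rot: [-0.0, 0.996, -0.088, 0.001]
force: [-0.3, 0.4, 7.2]
width: 40.8
```

```bash
python3 -c "
from h import *
f=grab_frame('wrist');save('w9',f)
print(state()['force'])
go([522,350,71],-9.9)"
```

```text
[-2.22193576  0.03720309  5.8672623 ]
at [501.8 -16.2  72.1] yaw -10.08 w 40.9 t 14.75 -> shift cm [ -4.42 -36.41   0.11] rot [-0.0002 -0.0012 -0.0032]
```

View pics/w9.png

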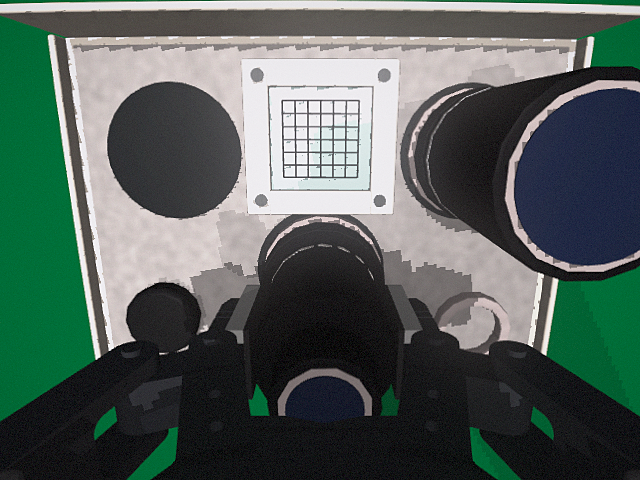

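>>> {"fn": "apply_moves", "kwargs": {"plan": [{"wx": 0, "wy": 0, "wz": 0, "x": 0, "y": 0, "z": -1, "fingers": 0}, {"wx": 0, "wy": 0, "wz": 0, "x": 0, "y": 0, "z": -3.5, "fingers": 0}, {"wx": 0, "wy": 0, "wz": 0, "x": 0, "y": 0, "z": -7, "fingers": 0}, {"wx": 0, "wy": 0, "wz": 0, "x": 0, "y": 0, "z": -10, "fingers": 0}, {"wx": 0, "wy": 0, "wz": 0, "x": -0.2, "y": -2, "z": -12, "fingers": 0}, {"wx": 0, "wy": 0, "wz": 0, "x": -0.7, "y": -6, "z": -12.4, "fingers": 0}, {"wx": 0, "wy": 0, "wz": 0, "x": -1.2, "y": -10.5, "z": -12.4, "fingers": 0}, {"wx": 0, "wy": 0, "wz": 0, "x": -1.8, "y": -15, "z": -12.4, "fingers": 0}, {"wx": 0, "wy": 0, "wz": 0, "x": -2.4, "y": -19.5, "z": -12.4, "fingers": 0}, {"wx": 0, "wy": 0, "wz": 0, "x": -3, "y": -24, "z": -12.4, "fingers": 0}, {"wx": 0, "wy": 0, "wz": 0, "x": -3.5, "y": -28.5, "z": -12.4, "fingers": 0}, {"wx": 0, "wy": 0, "wz": 0, "x": -4, "y": -33, "z": -12.4, "fingers": 0}, {"wx": 0, "wy": 0, "wz": 0, "x": -4.3, "y": -35.5, "z": -12.4, "fingers": 0}, {"wx": 0, "wy": 0, "wz": 0, "x": -4.4, "y": -36.4, "z": -12.4, "fingers": 0}, {"wx": 0, "wy": 0, "wz": 0, "x": -4.4, "y": -36.4, "z": -12.4, "fingers": 0}, {"wx": 0, "wy": 0, "wz": 0, "x": -4.4, "y": -36.4, "z": -12.4, "fingers": 0}]}}

```text
t: 16.35
ee_pos: [521.9, 347.1, 194.6]
tool_rot: [0.002, 0.996, -0.089, -0.0]
force: [0.3, 0.2, -3.8]
width: 41.1
```

```bash
python3 -c "
from h import *
f=grab_frame('wrist');save('w10',f)
print(state()['force'])
go([522,350,71.1],-9.9)"
```

```text
[ 0.06091448 -0.91436615 -4.04629012]
at [522.2 346.8 194.7] yaw -10.25 w 40.8 t 16.4 -> shift cm [-0.08 -0.35 12.36] rot [ 0.0029 -0.     -0.0062]
```

View pics/w10.png

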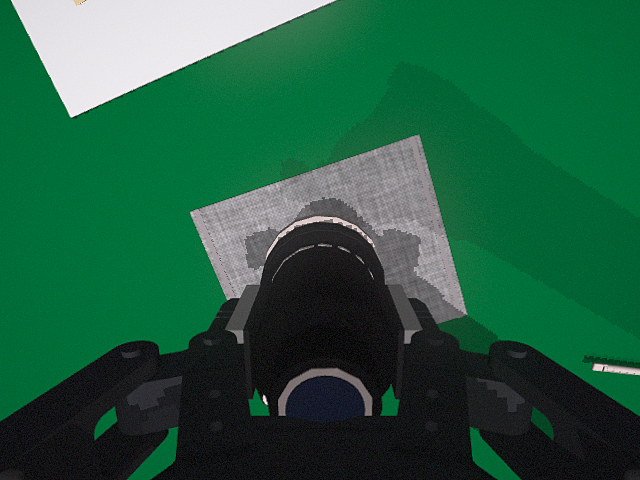

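>>> {"fn": "apply_moves", "kwargs": {"plan": [{"wx": 0, "wy": 0, "wz": 0, "x": 0, "y": -0.1, "z": 3, "fingers": 0}, {"wx": 0, "wy": 0, "wz": 0, "x": 0, "y": -0.1, "z": 7, "fingers": 0}, {"wx": 0, "wy": 0, "wz": 0, "x": 0, "y": -0.1, "z": 10, "fingers": 0}, {"wx": 0, "wy": 0, "wz": 0, "x": 0, "y": -0.1, "z": 11.5, "fingers": 0}, {"wx": 0, "wy": 0, "wz": 0, "x": 0, "y": -0.1, "z": 12, "fingers": 0}, {"wx": 0, "wy": 0, "wz": 0, "x": 0, "y": -0.1, "z": 12.1, "fingers": 0}, {"wx": 0, "wy": 0, "wz": 0, "x": 0, "y": -0.1, "z": 12.1, "fingers": 0}, {"wx": 0, "wy": 0, "wz": 0, "x": 0, "y": -0.1, "z": 12.1, "fingers": 0}, {"wx": 0, "wy": 0, "wz": 0, "x": 0, "y": -0.1, "z": 12.1, "fingers": 0}, {"wx": 0, "wy": 0, "wz": 0, "x": 0, "y": -0.1, "z": 12.1, "fingers": 0}]}}

```text
t: 17.4
ee_pos: [522.2, 350.9, 75.0]
tool_rot: [-0.0, 0.996, -0.088, 0.001]
force: [-0.7, 0.1, -3.7]
width: 41.0
```

>>> {"fn": "apply_moves", "kwargs": {"plan": [{"wx": 0, "wy": 0, "wz": 0, "x": 0, "y": 0, "z": 0.15, "fingers": 0}, {"wx": 0, "wy": 0, "wz": 0, "x": 0, "y": 0, "z": 0.25, "fingers": 0}, {"wx": 0, "wy": 0, "wz": 0, "x": 0, "y": 0, "z": 0.3, "fingers": 0}, {"wx": 0, "wy": 0, "wz": 0, "x": 0, "y": 0, "z": 0.3, "fingers": 0}, {"wx": 0, "wy": 0, "wz": 0, "x": 0, "y": 0, "z": 0.3, "fingers": 0}]}}

```text
t: 17.9
ee_pos: [521.8, 350.5, 71.2]
tool_rot: [0.0, 0.996, -0.088, -0.0]
force: [-0.9, 0.8, -2.3]
width: 41.3
```

>>> {"fn": "apply_moves", "kwargs": {"plan": [{"wx": 0, "wy": 0, "wz": 0, "x": 0, "y": 0, "z": 0.08, "fingers": 0}, {"wx": 0, "wy": 0, "wz": 0, "x": 0, "y": 0, "z": 0.08, "fingers": 0}, {"wx": 0, "wy": 0, "wz": 0, "x": 0, "y": 0, "z": 0.08, "fingers": 0}]}}

```text
t: 18.2
ee_pos: [521.9, 350.6, 71.1]
tool_rot: [0.0, 0.996, -0.088, 0.0]
force: [-1.8, -2.2, 6.1]
width: 41.0
```

>>> {"fn": "apply_moves", "kwargs": {"plan": [{"wx": 0, "wy": 0, "wz": 0, "x": 0, "y": 0, "z": 0, "fingers": 0.6}, {"wx": 0, "wy": 0, "wz": 0, "x": 0, "y": 0, "z": 0, "fingers": 0.8}, {"wx": 0, "wy": 0, "wz": 0, "x": 0, "y": 0, "z": 0, "fingers": 1}, {"wx": 0, "wy": 0, "wz": 0, "x": 0, "y": 0, "z": 0, "fingers": 1}, {"wx": 0, "wy": 0, "wz": 0, "x": 0, "y": 0, "z": 0, "fingers": 1}, {"wx": 0, "wy": 0, "wz": 0, "x": 0, "y": 0, "z": -2, "fingers": 1}, {"wx": 0, "wy": 0, "wz": 0, "x": 0, "y": 0, "z": -6, "fingers": 1}, {"wx": 0, "wy": 0, "wz": 0, "x": 0, "y": 0, "z": -10, "fingers": 1}, {"wx": 0, "wy": 0, "wz": 0, "x": 0, "y": 0, "z": -13, "fingers": 1}, {"wx": 0, "wy": 0, "wz": 0, "x": 0, "y": 0, "z": -13, "fingers": 1}]}}

```text
t: 19.2
ee_pos: [524.3, 352.9, 206.0]
tool_rot: [-0.003, 0.996, -0.088, 0.004]
force: [0.6, 0.4, 1.1]
width: 85.4
```

>>> {"fn": "apply_moves", "kwargs": {"plan": [{"wx": 0, "wy": 0, "wz": 0, "x": 9.7, "y": 42.8, "z": 0, "fingers": 1}, {"wx": 0, "wy": 0, "wz": 0, "x": 9.7, "y": 42.8, "z": 0, "fingers": 1}, {"wx": 0, "wy": 0, "wz": 0, "x": 9.7, "y": 42.8, "z": 0, "fingers": 1}, {"wx": 0, "wy": 0, "wz": 0, "x": 9.7, "y": 42.8, "z": 0, "fingers": 1}, {"wx": 0, "wy": 0, "wz": 0, "x": 9.7, "y": 42.8, "z": 0, "fingers": 1}, {"wx": 0, "wy": 0, "wz": 0, "x": 9.7, "y": 42.8, "z": 0, "fingers": 1}, {"wx": 0, "wy": 0, "wz": 0, "x": 9.7, "y": 42.8, "z": 0, "fingers": 1}, {"wx": 0, "wy": 0, "wz": 0, "x": 9.7, "y": 42.8, "z": 0, "fingers": 1}, {"wx": 0, "wy": 0, "wz": 0, "x": 9.7, "y": 42.8, "z": 0, "fingers": 1}, {"wx": 0, "wy": 0, "wz": 0, "x": 9.7, "y": 42.8, "z": 0, "fingers": 1}, {"wx": 0, "wy": 0, "wz": 0, "x": 9.7, "y": 42.8, "z": 0, "fingers": 1}, {"wx": 0, "wy": 0, "wz": 0, "x": 9.7, "y": 42.8, "z": 0, "fingers": 1}, {"wx": 0, "wy": 0, "wz": 0, "x": 9.7, "y": 42.8, "z": 0, "fingers": 1}]}}

```text
t: 20.5
ee_pos: [542.4, -85.7, 200.2]
tool_rot: [-0.0, 0.996, -0.086, -0.0]
force: [0.2, -0.6, -0.7]
width: 85.4
```

```bash
python3 -c "
from h import *
f=grab_frame('wrist');save('w11',f);f=grab_frame('side');save('s11',f)
go([542.8,-88.2,74],-9.9)"
```

```text
at [542.4 -86.2 200.4] yaw -9.93 w 85.3 t 20.6 -> shift cm [ 0.07  0.2  12.64] rot [-0.0002  0.0001 -0.0006]
```

View pics/w11.png

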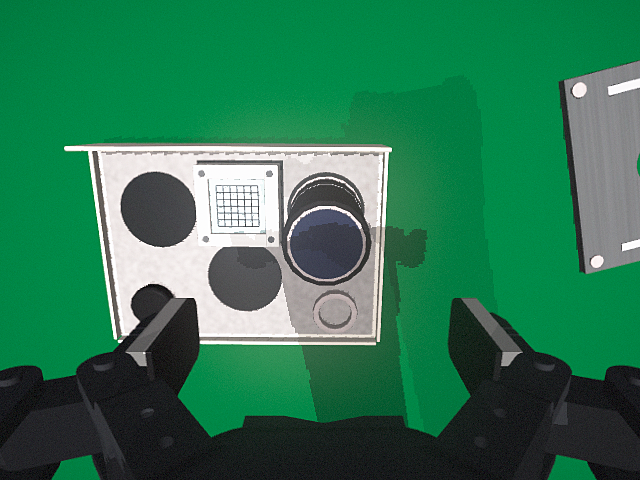

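View pics/s11.png

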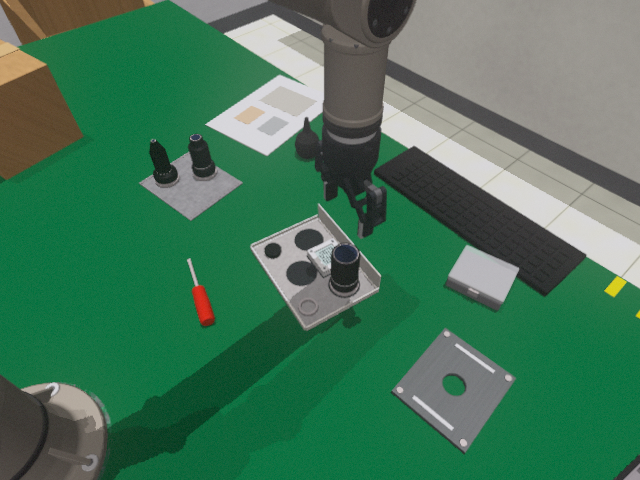

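Two lenses stand upright on the mat, and the wide lens is at px (326,244) ahead of the jaws. Descending on it.

>>> {"fn": "apply_moves", "kwargs": {"plan": [{"wx": 0, "wy": 0, "wz": 0, "x": 0.05, "y": 0.12, "z": 4, "fingers": 1}, {"wx": 0, "wy": 0, "wz": 0, "x": 0.05, "y": 0.12, "z": 8, "fingers": 1}, {"wx": 0, "wy": 0, "wz": 0, "x": 0.05, "y": 0.12, "z": 11.5, "fingers": 1}, {"wx": 0, "wy": 0, "wz": 0, "x": 0.05, "y": 0.12, "z": 12.6, "fingers": 1}, {"wx": 0, "wy": 0, "wz": 0, "x": 0.05, "y": 0.12, "z": 12.6, "fingers": 1}, {"wx": 0, "wy": 0, "wz": 0, "x": 0.05, "y": 0.12, "z": 12.6, "fingers": 1}, {"wx": 0, "wy": 0, "wz": 0, "x": 0.05, "y": 0.12, "z": 12.6, "fingers": 1}, {"wx": 0, "wy": 0, "wz": 0, "x": 0.05, "y": 0.12, "z": 12.6, "fingers": 0}, {"wx": 0, "wy": 0, "wz": 0, "x": 0.05, "y": 0.12, "z": 12.6, "fingers": 0}, {"wx": 0, "wy": 0, "wz": 0, "x": 0.05, "y": 0.12, "z": 12.6, "fingers": 0}, {"wx": 0, "wy": 0, "wz": 0, "x": 0.05, "y": 0.12, "z": 12.6, "fingers": 0}, {"wx": 0, "wy": 0, "wz": 0, "x": 0.05, "y": 0.12, "z": 12.6, "fingers": 0}, {"wx": 0, "wy": 0, "wz": 0, "x": 0.05, "y": 0.12, "z": 12.6, "fingers": 0}, {"wx": 0, "wy": 0, "wz": 0, "x": 0.05, "y": 0.12, "z": 12.6, "fingers": 0}, {"wx": 0, "wy": 0, "wz": 0, "x": 0.05, "y": 0.12, "z": 12.6, "fingers": 0}]}}

```text
t: 22.1
ee_pos: [543.4, -88.7, 75.5]
tool_rot: [-0.0, 0.996, -0.088, 0.001]
force: [-1.6, 1.1, 7.0]
width: 49.1
```

```bash
python3 -c "
from h import *
f=grab_frame('wrist');save('w12',f)
print(state()['force'])
go([460,290,74],-9.9)"
```

```text
[-0.86129768  1.85260602  5.85445759]
at [543.4 -88.7  75.5] yaw -10.07 w 49.1 t 22.15 -> shift cm [-14.84 -35.83   0.14] rot [-0.0002 -0.0015 -0.0031]
```

View pics/w12.png

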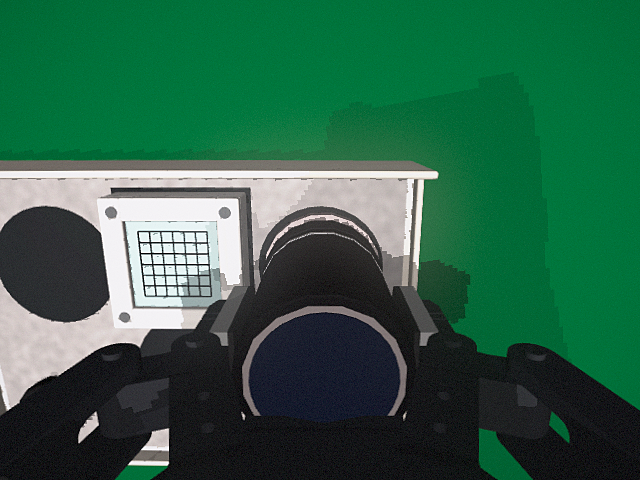

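>>> {"fn": "apply_moves", "kwargs": {"plan": [{"wx": 0, "wy": 0, "wz": 0, "x": 0, "y": 0, "z": -1, "fingers": 0}, {"wx": 0, "wy": 0, "wz": 0, "x": 0, "y": 0, "z": -3.5, "fingers": 0}, {"wx": 0, "wy": 0, "wz": 0, "x": 0, "y": 0, "z": -7, "fingers": 0}, {"wx": 0, "wy": 0, "wz": 0, "x": 0, "y": 0, "z": -10, "fingers": 0}, {"wx": 0, "wy": 0, "wz": 0, "x": -0.8, "y": -2, "z": -12, "fingers": 0}, {"wx": 0, "wy": 0, "wz": 0, "x": -2.5, "y": -6, "z": -12.4, "fingers": 0}, {"wx": 0, "wy": 0, "wz": 0, "x": -4.3, "y": -10.5, "z": -12.4, "fingers": 0}, {"wx": 0, "wy": 0, "wz": 0, "x": -6.2, "y": -15, "z": -12.4, "fingers": 0}, {"wx": 0, "wy": 0, "wz": 0, "x": -8, "y": -19.5, "z": -12.4, "fingers": 0}, {"wx": 0, "wy": 0, "wz": 0, "x": -9.8, "y": -24, "z": -12.4, "fingers": 0}, {"wx": 0, "wy": 0, "wz": 0, "x": -11.7, "y": -28.5, "z": -12.4, "fingers": 0}, {"wx": 0, "wy": 0, "wz": 0, "x": -13.5, "y": -32.8, "z": -12.4, "fingers": 0}, {"wx": 0, "wy": 0, "wz": 0, "x": -14.4, "y": -35, "z": -12.4, "fingers": 0}, {"wx": 0, "wy": 0, "wz": 0, "x": -14.8, "y": -36, "z": -12.4, "fingers": 0}, {"wx": 0, "wy": 0, "wz": 0, "x": -14.8, "y": -36, "z": -12.4, "fingers": 0}, {"wx": 0, "wy": 0, "wz": 0, "x": -14.8, "y": -36, "z": -12.4, "fingers": 0}, {"wx": 0, "wy": 0, "wz": 0, "x": -14.8, "y": -36, "z": -12.4, "fingers": 0}, {"wx": 0, "wy": 0, "wz": 0, "x": -14.8, "y": -36, "z": -12.4, "fingers": 0}]}}

```text
t: 23.95
ee_pos: [460.8, 289.4, 198.3]
tool_rot: [0.001, 0.996, -0.09, 0.0]
force: [0.8, 0.4, -3.2]
width: 49.0
```

```bash
python3 -c "
from h import *
f=grab_frame('wrist');save('w13',f)
print(state()['force'])
go([460,292,74.5],-9.9)"
```

```text
[ 7.07519882e-05 -1.02103255e+00 -3.70755187e+00]
at [460.6 289.8 198.4] yaw -10.24 w 48.9 t 24.0 -> shift cm [-0.1  -0.22 12.39] rot [ 0.0008 -0.0002 -0.0059]
```

View pics/w13.png

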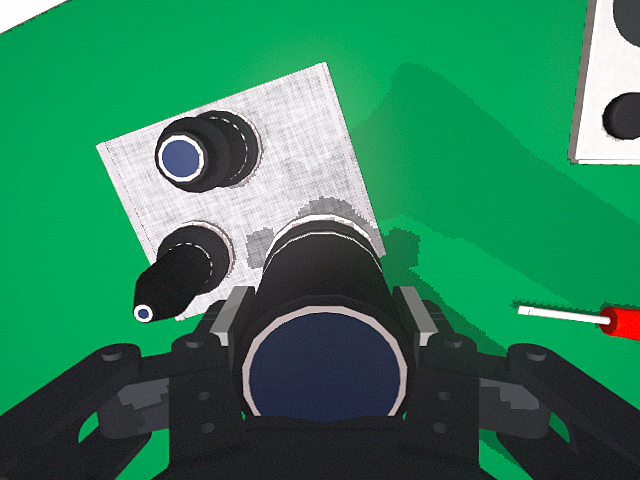

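The other two stand upright on the mat (px 182,158 and 143,313) with free room below the wide lens. Lowering.

>>> {"fn": "apply_moves", "kwargs": {"plan": [{"wx": 0, "wy": 0, "wz": 0, "x": 0, "y": -0.05, "z": 3, "fingers": 0}, {"wx": 0, "wy": 0, "wz": 0, "x": 0, "y": -0.05, "z": 7, "fingers": 0}, {"wx": 0, "wy": 0, "wz": 0, "x": 0, "y": -0.05, "z": 10, "fingers": 0}, {"wx": 0, "wy": 0, "wz": 0, "x": 0, "y": -0.05, "z": 11.5, "fingers": 0}, {"wx": 0, "wy": 0, "wz": 0, "x": 0, "y": -0.05, "z": 12, "fingers": 0}, {"wx": 0, "wy": 0, "wz": 0, "x": 0, "y": -0.05, "z": 12.1, "fingers": 0}, {"wx": 0, "wy": 0, "wz": 0, "x": 0, "y": -0.05, "z": 12.1, "fingers": 0}, {"wx": 0, "wy": 0, "wz": 0, "x": 0, "y": -0.05, "z": 12.1, "fingers": 0}, {"wx": 0, "wy": 0, "wz": 0, "x": 0, "y": -0.05, "z": 12.1, "fingers": 0}, {"wx": 0, "wy": 0, "wz": 0, "x": 0, "y": -0.05, "z": 12.1, "fingers": 0}]}}

```text
t: 25.0
ee_pos: [460.5, 292.0, 78.2]
tool_rot: [-0.0, 0.996, -0.088, 0.001]
force: [0.2, 0.0, -3.5]
width: 48.8
```

>>> {"fn": "apply_moves", "kwargs": {"plan": [{"wx": 0, "wy": 0, "wz": 0, "x": 0, "y": 0, "z": 0.15, "fingers": 0}, {"wx": 0, "wy": 0, "wz": 0, "x": 0, "y": 0, "z": 0.25, "fingers": 0}, {"wx": 0, "wy": 0, "wz": 0, "x": 0, "y": 0, "z": 0.3, "fingers": 0}, {"wx": 0, "wy": 0, "wz": 0, "x": 0, "y": 0, "z": 0.33, "fingers": 0}, {"wx": 0, "wy": 0, "wz": 0, "x": 0, "y": 0, "z": 0.36, "fingers": 0}, {"wx": 0, "wy": 0, "wz": 0, "x": 0, "y": 0, "z": 0.36, "fingers": 0}]}}

```text
t: 25.6
ee_pos: [460.2, 291.8, 74.5]
tool_rot: [0.0, 0.996, -0.088, 0.0]
force: [-2.9, -1.6, 4.4]
width: 48.8
```

>>> {"fn": "apply_moves", "kwargs": {"plan": [{"wx": 0, "wy": 0, "wz": 0, "x": 0, "y": 0, "z": 0, "fingers": 0.7}, {"wx": 0, "wy": 0, "wz": 0, "x": 0, "y": 0, "z": 0, "fingers": 0.85}, {"wx": 0, "wy": 0, "wz": 0, "x": 0, "y": 0, "z": 0, "fingers": 1}, {"wx": 0, "wy": 0, "wz": 0, "x": 0, "y": 0, "z": 0, "fingers": 1}, {"wx": 0, "wy": 0, "wz": 0, "x": 0, "y": 0, "z": 0, "fingers": 1}, {"wx": 0, "wy": 0, "wz": 0, "x": 0, "y": 0, "z": -2, "fingers": 1}, {"wx": 0, "wy": 0, "wz": 0, "x": 0, "y": 0, "z": -6, "fingers": 1}, {"wx": 0, "wy": 0, "wz": 0, "x": 0, "y": 0, "z": -10, "fingers": 1}, {"wx": 0, "wy": 0, "wz": 0, "x": 0, "y": 0, "z": -13, "fingers": 1}, {"wx": 0, "wy": 0, "wz": 0, "x": 0, "y": 0, "z": -13, "fingers": 1}]}}

```text
t: 26.6
ee_pos: [462.5, 293.9, 208.7]
tool_rot: [-0.003, 0.996, -0.088, 0.004]
force: [0.5, -0.3, -0.9]
width: 85.9
```

>>> {"fn": "apply_moves", "kwargs": {"plan": [{"wx": 0, "wy": 0, "wz": 0, "x": 15.5, "y": 29.5, "z": 0, "fingers": 1}, {"wx": 0, "wy": 0, "wz": 0, "x": 15.5, "y": 29.5, "z": 0, "fingers": 1}, {"wx": 0, "wy": 0, "wz": 0, "x": 15.5, "y": 29.5, "z": 0, "fingers": 1}, {"wx": 0, "wy": 0, "wz": 0, "x": 15.5, "y": 29.5, "z": 0, "fingers": 1}, {"wx": 0, "wy": 0, "wz": 0, "x": 15.5, "y": 29.5, "z": 0, "fingers": 1}, {"wx": 0, "wy": 0, "wz": 0, "x": 15.5, "y": 29.5, "z": 0, "fingers": 1}, {"wx": 0, "wy": 0, "wz": 0, "x": 15.5, "y": 29.5, "z": 0, "fingers": 1}, {"wx": 0, "wy": 0, "wz": 0, "x": 15.5, "y": 29.5, "z": 4, "fingers": 1}, {"wx": 0, "wy": 0, "wz": 0, "x": 15.5, "y": 29.5, "z": 6, "fingers": 1}, {"wx": 0, "wy": 0, "wz": 0, "x": 15.5, "y": 29.5, "z": 6, "fingers": 1}, {"wx": 0, "wy": 0, "wz": 0, "x": 15.5, "y": 29.5, "z": 6, "fingers": 1}, {"wx": 0, "wy": 0, "wz": 0, "x": 15.5, "y": 29.5, "z": 6, "fingers": 1}, {"wx": 0, "wy": 0, "wz": 0, "x": 15.5, "y": 29.5, "z": 6, "fingers": 1}]}}

```text
t: 27.9
ee_pos: [562.0, -25.4, 145.3]
tool_rot: [-0.0, 0.996, -0.088, 0.001]
force: [-0.0, 0.1, -0.5]
width: 85.2
```

```bash
python3 -c "
from h import *
import pickle
f=grab_frame('wrist');save('w14',f);pickle.dump(f,open('w14.pkl','wb'));f=grab_frame('side');save('s14',f);pickle.dump(f,open('s14.pkl','wb'))
go([560.7,-25.7,28],-9.9)"
```

```text
at [561.7 -25.6 145. ] yaw -10.07 w 85.3 t 28.0 -> shift cm [-0.12  0.03 11.7 ] rot [-0.0001 -0.0021 -0.003 ]
```

View pics/w14.png

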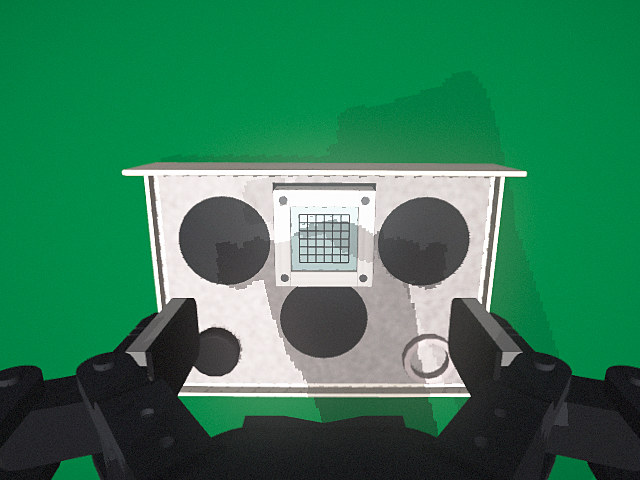

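View pics/s14.png

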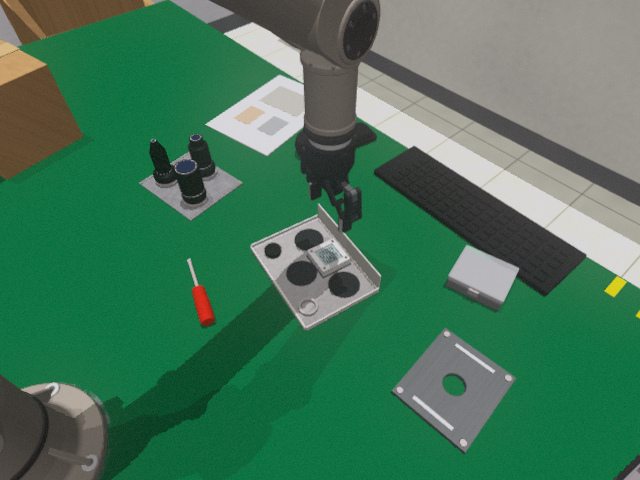

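All three lenses stand on the mat, the tray's three pads are visible at px (225,240), (424,240) and (324,319), and the standard is centred at 325. I'll measure pads and standard in this view.

```bash
python3 - <<'E'
from h import *
import pickle
f=pickle.load(open('w14.pkl','rb'))
g=f['img'].max(2)
obs=[]
for roi in [(385,190,475,290),(275,288,372,362),(174,190,274,290)]:
    x0,y0,x1,y1=roi;m=np.zeros(g.shape,np.uint8);m[y0:y1,x0:x1]=(g[y0:y1,x0:x1]<75)
    m=cv2.morphologyEx(m,cv2.MORPH_CLOSE,np.ones((3,3)))
    k=max(cv2.findContours(m,cv2.RETR_EXTERNAL,cv2.CHAIN_APPROX_NONE)[0],key=cv2.contourArea)
    h=cv2.convexHull(k)[:,0].astype(float);P=onz(f,h,4)[:,:2]
    (c,r)=cv2.minEnclosingCircle(P.astype(np.float32));print(np.round(c,1),round(2*r,1),P.min(0).round(1),P.max(0).round(1));obs.append(c)
mdl=np.array([[30,-64],[-24,0],[30,64]],float);obs=np.array(obs)
mc,oc=mdl.mean(0),obs.mean(0);H=(mdl-mc).T@(obs-oc);a=np.arctan2(H[0,1]-H[1,0],H[0,0]+H[1,1]);Rm=np.array([[np.cos(a),-np.sin(a)],[np.sin(a),np.cos(a)]])
t=oc-Rm@mc;print(np.degrees(a),t,(obs-(mdl@Rm.T+t)).round(1));print('pads',(mdl@Rm.T+t).round(1),'std',(Rm@[36,0]+t).round(1))
S=onz(f,[[275,189],[376,189],[373,287],[277,287]],22);print(S.round(1),S.mean(0))
E
```

```text
[542.5 -87.8] 58.4 [ 513.5 -116.6] [561.8 -61. ]
[501.  -14.7] 58.7 [471.8 -44. ] [526.1  14.6]
[565.4  39.1] 58.6 [536.3  13.3] [593.5  68.3]
-10.273234389203223 [524.48498105 -19.02686157] [[-0.1 -0.5]
 [ 0.1 -0. ]
 [ 0.   0.5]]
pads [[542.6 -87.4]
 [500.9 -14.7]
 [565.4  38.6]] std [559.9 -25.4]
[[595.4  -2.9  22. ]
 [585.2 -60.6  22. ]
 [525.4 -50.2  22. ]
 [535.6   8.2  22. ]] [560.38499369 -26.39161014  22.        ]
```

>>> {"fn": "apply_moves", "kwargs": {"plan": [{"wx": 0, "wy": 0, "wz": 0, "x": -0.1, "y": 0.03, "z": 4, "fingers": 1}, {"wx": 0, "wy": 0, "wz": 0, "x": -0.1, "y": 0.03, "z": 8, "fingers": 1}, {"wx": 0, "wy": 0, "wz": 0, "x": -0.1, "y": 0.03, "z": 10.5, "fingers": 1}, {"wx": 0, "wy": 0, "wz": 0, "x": -0.1, "y": 0.03, "z": 11.4, "fingers": 1}, {"wx": 0, "wy": 0, "wz": 0, "x": -0.1, "y": 0.03, "z": 11.4, "fingers": 1}, {"wx": 0, "wy": 0, "wz": 0, "x": -0.1, "y": 0.03, "z": 11.4, "fingers": 1}, {"wx": 0, "wy": 0, "wz": 0, "x": -0.1, "y": 0.03, "z": 11.4, "fingers": 1}]}}

```text
t: 28.7
ee_pos: [561.5, -25.9, 31.7]
tool_rot: [-0.0, 0.996, -0.088, 0.002]
force: [-0.2, 0.2, 1.0]
width: 85.6
```

```bash
python3 -c "
from h import *
f=grab_frame('wrist');save('w15',f)
print(state()['force'])
go([560.4,-25.9,28],-10.1)"
```

```text
[-0.52435562 -0.23429503 -0.51246699]
at [561.4 -25.9  31.6] yaw -10.1 w 85.5 t 28.75 -> shift cm [-0.1   0.02  0.36] rot [-0.0004 -0.0033  0.0001]
```

View pics/w15.png

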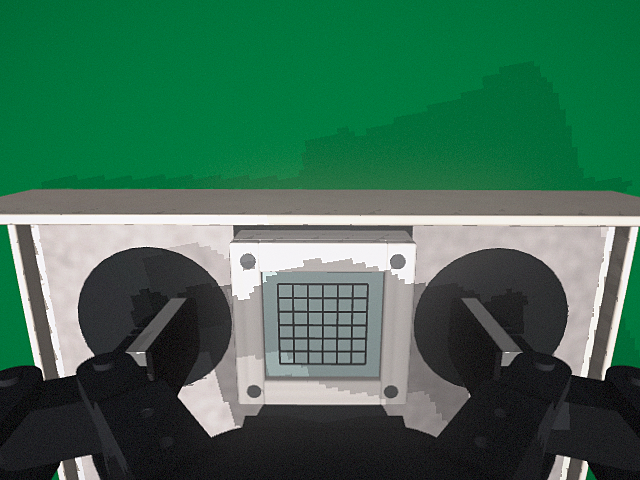

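Jaws straddle the standard symmetrically (faces at px 232 and 416, pads at 199 and 450). Lowering a little more, then closing.

>>> {"fn": "apply_moves", "kwargs": {"plan": [{"wx": 0, "wy": 0.0, "wz": 0, "x": -0.05, "y": 0, "z": 0.25, "fingers": 1}, {"wx": 0, "wy": 0, "wz": 0, "x": -0.05, "y": 0, "z": 0.25, "fingers": 1}, {"wx": 0, "wy": 0, "wz": 0, "x": -0.05, "y": 0, "z": 0.25, "fingers": 0.8}, {"wx": 0, "wy": 0, "wz": 0, "x": -0.05, "y": 0, "z": 0.25, "fingers": 0.7}, {"wx": 0, "wy": 0, "wz": 0, "x": -0.05, "y": 0, "z": 0.25, "fingers": 0.6}, {"wx": 0, "wy": 0, "wz": 0, "x": -0.05, "y": 0, "z": 0.25, "fingers": 0.5}, {"wx": 0, "wy": 0, "wz": 0, "x": -0.05, "y": 0, "z": 0.25, "fingers": 0}, {"wx": 0, "wy": 0, "wz": 0, "x": -0.05, "y": 0, "z": 0.25, "fingers": 0}, {"wx": 0, "wy": 0, "wz": 0, "x": -0.05, "y": 0, "z": 0.25, "fingers": 0}, {"wx": 0, "wy": 0, "wz": 0, "x": -0.05, "y": 0, "z": 0.25, "fingers": 0}], "squeeze": 40}}

```text
t: 29.75
ee_pos: [559.8, -25.7, 27.8]
tool_rot: [0.0, 0.996, -0.088, 0.0]
force: [-1.9, -0.0, 5.8]
width: 59.4
```

```bash
python3 -c "
from h import *
import pickle
f=grab_frame('wrist');save('w16',f);pickle.dump(f,open('w16.pkl','wb'))
print(state()['force'])
go([541,-338,120],6)"
```

```text
[-1.47248588  0.44182033  5.6450188 ]
at [559.8 -25.7  27.8] yaw -10.09 w 59.3 t 29.8 -> shift cm [ 3.63 31.08 -9.22] rot [-0.     -0.0007 -0.2809]
```

View pics/w16.png

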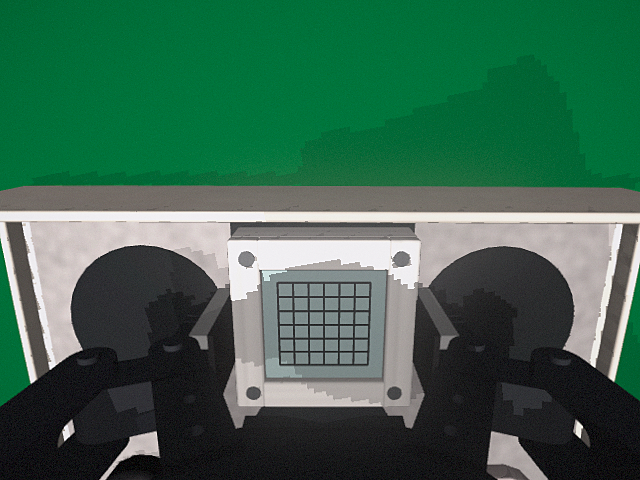

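```bash
python3 - <<'E'
from h import *
import pickle
f=pickle.load(open('w16.pkl','rb'))
S=onz(f,[[246,259],[401,258],[394,393],[253,394]],22);print(S.round(1),S.mean(0).round(2))
e=S[1]-S[0];g=S[2]-S[3];print(np.degrees(np.arctan2(e[0],-e[1])),np.degrees(np.arctan2(g[0],-g[1])),[np.linalg.norm(S[i]-S[i-1]).round(1) for i in range(4)])
s=state();M=yaw_of(s);print('off tool',(M.T@(S.mean(0)-s['ee_pos'])).round(2))
go([420,-335,150],6)
E
```

```text
[[588.2  -6.5  22. ]
 [580.1 -54.1  22. ]
 [532.3 -45.7  22. ]
 [540.2   2.   22. ]] [560.21 -26.09  22.  ]
-9.575028027928392 -9.4650211760549 [np.float64(48.7), np.float64(48.2), np.float64(48.6), np.float64(48.3)]
off tool [0.45 0.32 5.79]
at [559.8 -25.7  27.8] yaw -10.09 w 59.3 t 29.8 -> shift cm [ -8.34  32.9  -12.23] rot [-0.     -0.0007 -0.2809]
```

>>> {"fn": "apply_moves", "kwargs": {"plan": [{"wx": 0, "wy": 0, "wz": 0, "x": 0, "y": 0, "z": -1, "fingers": 0}, {"wx": 0, "wy": 0, "wz": 0, "x": 0, "y": 0, "z": -3, "fingers": 0}, {"wx": 0, "wy": 0, "wz": 0, "x": 0, "y": 0, "z": -6, "fingers": 0}, {"wx": 0, "wy": 0, "wz": 0, "x": 0, "y": 0, "z": -9, "fingers": 0}, {"wx": 0, "wy": 0, "wz": -0.02, "x": -0.5, "y": 2, "z": -11, "fingers": 0}, {"wx": 0, "wy": 0, "wz": -0.06, "x": -1.5, "y": 6, "z": -12.2, "fingers": 0}, {"wx": 0, "wy": 0, "wz": -0.1, "x": -2.7, "y": 10.5, "z": -12.2, "fingers": 0}, {"wx": 0, "wy": 0, "wz": -0.14, "x": -3.8, "y": 15, "z": -12.2, "fingers": 0}, {"wx": 0, "wy": 0, "wz": -0.18, "x": -5, "y": 19.5, "z": -12.2, "fingers": 0}, {"wx": 0, "wy": 0, "wz": -0.22, "x": -6.1, "y": 24, "z": -12.2, "fingers": 0}, {"wx": 0, "wy": 0, "wz": -0.26, "x": -7.2, "y": 28.5, "z": -12.2, "fingers": 0}, {"wx": 0, "wy": 0, "wz": -0.28, "x": -8, "y": 31.5, "z": -12.2, "fingers": 0}, {"wx": 0, "wy": 0, "wz": -0.281, "x": -8.3, "y": 32.9, "z": -12.2, "fingers": 0}, {"wx": 0, "wy": 0, "wz": -0.281, "x": -8.3, "y": 32.9, "z": -12.2, "fingers": 0}, {"wx": 0, "wy": 0, "wz": -0.281, "x": -8.3, "y": 32.9, "z": -12.2, "fingers": 0}, {"wx": 0, "wy": 0, "wz": -0.281, "x": -8.3, "y": 32.9, "z": -12.2, "fingers": 0}, {"wx": 0, "wy": 0, "wz": -0.281, "x": -8.3, "y": 32.9, "z": -12.2, "fingers": 0}, {"wx": 0, "wy": 0, "wz": -0.281, "x": -8.3, "y": 32.9, "z": -12.2, "fingers": 0}]}}

```text
t: 31.6
ee_pos: [420.9, -333.9, 149.4]
tool_rot: [-0.0, 0.999, 0.054, 0.0]
force: [-0.2, 0.4, -2.1]
width: 59.3
```

```bash
python3 -c "
from h import *
import pickle
f=grab_frame('wrist');save('w17',f);pickle.dump(f,open('w17.pkl','wb'))
go([541,-338,150],6);go([541,-338,150],6)"
```

```text
at [ 420.7 -334.3  149.4] yaw 6.1 w 59.1 t 31.65 -> shift cm [11.92  1.65 -0.05] rot [-0.0001 -0.0002  0.0018]
at [ 420.7 -334.3  149.4] yaw 6.1 w 59.1 t 31.65 -> shift cm [11.92  1.65 -0.05] rot [-0.0001 -0.0002  0.0018]
```

View pics/w17.png

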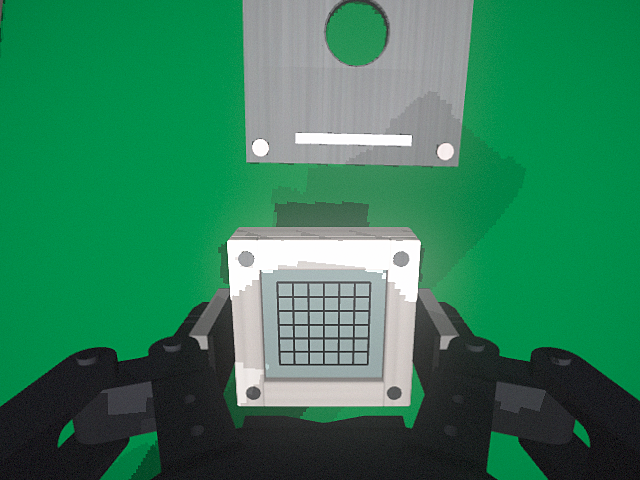

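```bash
python3 - <<'E'
from h import *
import pickle
f=pickle.load(open('w17.pkl','rb'))
cv2.imwrite('pics/w17c.png',cv2.resize(f['img'][0:175,235:480],None,fx=3,fy=3,interpolation=cv2.INTER_CUBIC))
E
```

```text
(no output)
```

View pics/w17c.png

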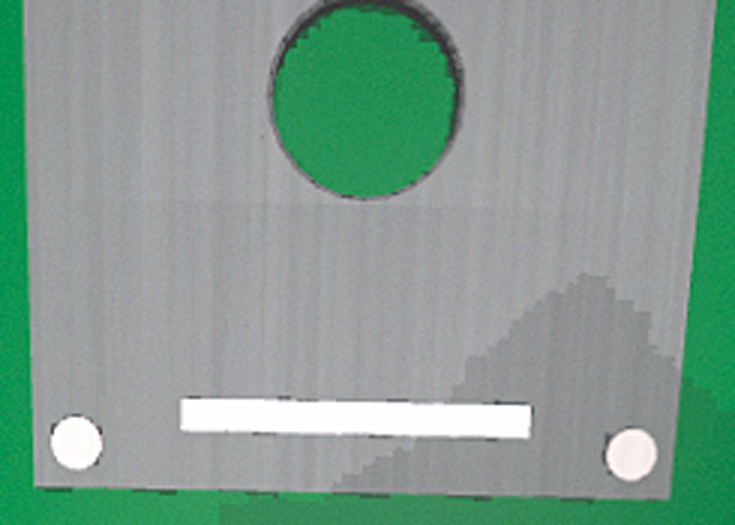

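```bash
python3 - <<'E'
from h import *
import pickle
from scipy.optimize import least_squares
f=pickle.load(open('w17.pkl','rb'))
Q=lambda ps:np.array([[x/3+235-1/3,y/3-1/3] for x,y in ps])
im=f['img'].astype(int);b,g,r=im[...,0],im[...,1],im[...,2]
# rim: not plate-grey = green or dark
m=np.zeros(g.shape,np.uint8);roi=np.s_[0:75,315:400]
m[roi]=(((g>r*1.4)&(g>b*1.3))|(g<95))[roi]
k=max(cv2.findContours(m,cv2.RETR_EXTERNAL,cv2.CHAIN_APPROX_NONE)[0],key=cv2.contourArea)[:,0].astype(float);k=k[k[:,1]>3]
P=onz(f,k,8)[:,:2]
s=least_squares(lambda p:np.hypot(*(P-p[:2]).T)-p[2],[541,-338,18],loss='soft_l1').x;print('rim fit',s.round(2),'n',len(P))
s=least_squares(lambda p:np.hypot(*(onz(f,Q([(267,97),(464,85),(365,200)]),8)[:,:2]-p).T)-18,[541,-338]).x;print('3pt',s.round(2))
C=onz(f,Q([(35,486),(669,499),(22,0),(717,0)]),8)[:,:2];print(C.round(1),np.linalg.norm(C[1]-C[0]))
e=C[1]-C[0];l=C[2]-C[0];rr=C[3]-C[1]
print('yaws',np.degrees(np.arctan2(e[0],-e[1])),np.degrees(np.arctan2(l[1],l[0])),np.degrees(np.arctan2(rr[1],rr[0])))
y=np.radians(np.mean([np.degrees(np.arctan2(e[0],-e[1])),np.degrees(np.arctan2(l[1],l[0])),np.degrees(np.arctan2(rr[1],rr[0]))]))
print('centre from front edge',C[:2].mean(0)+75*np.array([np.cos(y),np.sin(y)]))
W=onz(f,Q([(76,443),(632,455)]),8);e=W[1]-W[0];print('screw yaw',np.degrees(np.arctan2(e[0],-e[1])),W.round(1))
W=onz(f,Q([(181,399),(531,406),(181,430),(531,438)]),8);e=W[1]-W[0];e2=W[3]-W[2];print('bar yaw',np.degrees(np.arctan2(e[0],-e[1])),np.degrees(np.arctan2(e2[0],-e2[1])))
# standard in hand: top plane z
z=149.4-27.8+22
S=onz(f,[[246,259],[401,258],[394,393],[253,394]],z);e=S[1]-S[0];g2=S[2]-S[3];h1=S[0]-S[3];h2=S[1]-S[2]
print('std yaw',[np.degrees(np.arctan2(v[0],-v[1])).round(2) for v in (e,g2)],[np.degrees(np.arctan2(v[1],v[0])).round(2) for v in (h1,h2)],S.mean(0).round(2))
st=state();print('off',(yaw_of(st).T@(S.mean(0)-st['ee_pos'])).round(2))
E
```

```text
rim fit [ 538.75 -340.37   17.76] n 164
3pt [ 538.12 -340.33]
[[ 458.3 -282.4]
 [ 469.9 -412. ]
 [ 548.4 -274. ]
 [ 563.  -403.8]] 130.07855276779753
yaws 5.12858068283517 5.313353125818321 4.995805947787412
centre from front edge [ 538.77941459 -340.44743118]
screw yaw 5.083880425662656 [[ 467.8 -290.1    8. ]
 [ 477.8 -402.8    8. ]]
bar yaw 5.189510831251692 5.018590611228058
std yaw [np.float64(6.66), np.float64(6.77)] [np.float64(6.2), np.float64(6.29)] [ 421.27 -334.23  143.6 ]
off [0.6  0.02 5.85]
```

The rim fit gives radius 17.8 (expected 18). The edge-derived centre agrees: hole at (538.8,-340.4), plate yaw 5.1°. Going above it.

```bash
python3 -c "
from h import *
go([538.2,-340.3,60],4.85)"
```

```text
at [ 420.7 -334.3  149.4] yaw 6.1 w 59.1 t 31.65 -> shift cm [11.62  1.85  8.95] rot [-0.0001 -0.0002  0.0219]
```

>>> {"fn": "apply_moves", "kwargs": {"plan": [{"wx": 0, "wy": 0, "wz": 0.01, "x": 1.5, "y": 0.25, "z": 0, "fingers": 0}, {"wx": 0, "wy": 0, "wz": 0.022, "x": 4.5, "y": 0.7, "z": 0, "fingers": 0}, {"wx": 0, "wy": 0, "wz": 0.022, "x": 8, "y": 1.3, "z": 1, "fingers": 0}, {"wx": 0, "wy": 0, "wz": 0.022, "x": 10.5, "y": 1.7, "z": 3, "fingers": 0}, {"wx": 0, "wy": 0, "wz": 0.022, "x": 11.6, "y": 1.85, "z": 6, "fingers": 0}, {"wx": 0, "wy": 0, "wz": 0.022, "x": 11.6, "y": 1.85, "z": 8, "fingers": 0}, {"wx": 0, "wy": 0, "wz": 0.022, "x": 11.6, "y": 1.85, "z": 8.9, "fingers": 0}, {"wx": 0, "wy": 0, "wz": 0.022, "x": 11.6, "y": 1.85, "z": 8.9, "fingers": 0}, {"wx": 0, "wy": 0, "wz": 0.022, "x": 11.6, "y": 1.85, "z": 8.9, "fingers": 0}, {"wx": 0, "wy": 0, "wz": 0.022, "x": 11.6, "y": 1.85, "z": 8.9, "fingers": 0}, {"wx": 0, "wy": 0, "wz": 0.022, "x": 11.6, "y": 1.85, "z": 8.9, "fingers": 0}, {"wx": 0, "wy": 0, "wz": 0.022, "x": 11.6, "y": 1.85, "z": 8.9, "fingers": 0}, {"wx": 0, "wy": 0, "wz": 0.022, "x": 11.6, "y": 1.85, "z": 8.9, "fingers": 0}]}}

```text
t: 32.95
ee_pos: [537.6, -341.6, 61.0]
tool_rot: [0.0, 0.999, 0.041, 0.0]
force: [0.4, 0.7, -1.5]
width: 58.9
```

```bash
python3 -c "
from h import *
go([538.2,-340.3,32],4.85)
print(state()['force'])"
```

```text
at [ 537.6 -341.6   61. ] yaw 4.74 w 58.9 t 32.95 -> shift cm [ 0.07 -0.13  2.9 ] rot [ 0.0007 -0.0008 -0.0019]
[ 0.37088672  0.66475148 -1.51259124]
```

>>> {"fn": "apply_moves", "kwargs": {"plan": [{"wx": 0, "wy": 0, "wz": -0.002, "x": 0.07, "y": -0.12, "z": 1, "fingers": 0}, {"wx": 0, "wy": 0, "wz": -0.002, "x": 0.07, "y": -0.12, "z": 2, "fingers": 0}, {"wx": 0, "wy": 0, "wz": -0.002, "x": 0.07, "y": -0.12, "z": 2.4, "fingers": 0}, {"wx": 0, "wy": 0, "wz": -0.002, "x": 0.07, "y": -0.12, "z": 2.4, "fingers": 0}, {"wx": 0, "wy": 0, "wz": -0.002, "x": 0.07, "y": -0.12, "z": 2.4, "fingers": 0}, {"wx": 0, "wy": 0, "wz": -0.002, "x": 0.07, "y": -0.12, "z": 2.4, "fingers": 0}, {"wx": 0, "wy": 0, "wz": -0.002, "x": 0.07, "y": -0.12, "z": 2.4, "fingers": 0}]}}

```text
t: 33.65
ee_pos: [538.3, -340.4, 36.8]
tool_rot: [0.0, 0.999, 0.042, 0.0]
force: [0.7, -0.5, -1.7]
width: 59.1
```

```bash
python3 -c "
from h import *
import pickle
f=grab_frame('wrist');save('w18',f);pickle.dump(f,open('w18.pkl','wb'));f=grab_frame('side');save('s18',f)
go([538.2,-340.3,31.8],4.85)
print(state()['force'])"
```

```text
at [ 538.2 -340.3   36.8] yaw 4.86 w 59.0 t 33.75 -> shift cm [-0.  -0.   0.5] rot [ 0.0005 -0.0005  0.0002]
[-0.65421194  0.05080042 -2.47723118]
```

View pics/w18.png

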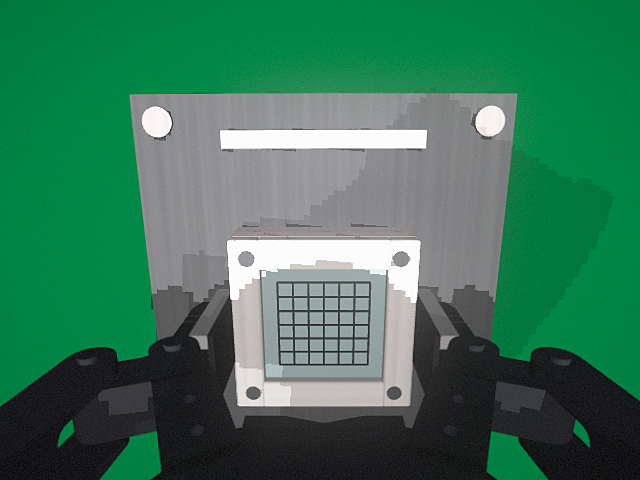

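Standard and plate look parallel, and both are centred on px 323. Lowering the last 5 mm.

>>> {"fn": "apply_moves", "kwargs": {"plan": [{"wx": 0, "wy": 0, "wz": 0, "x": 0, "y": 0, "z": 0.2, "fingers": 0}, {"wx": 0, "wy": 0, "wz": 0, "x": 0, "y": 0, "z": 0.35, "fingers": 0}, {"wx": 0, "wy": 0, "wz": 0, "x": 0, "y": 0, "z": 0.45, "fingers": 0}, {"wx": 0, "wy": 0, "wz": 0, "x": 0, "y": 0, "z": 0.48, "fingers": 0}, {"wx": 0, "wy": 0, "wz": 0, "x": 0, "y": 0, "z": 0.48, "fingers": 0}, {"wx": 0, "wy": 0, "wz": 0, "x": 0, "y": 0, "z": 0.48, "fingers": 0}]}}

```text
t: 34.35
ee_pos: [537.9, -340.1, 31.9]
tool_rot: [-0.0, 0.999, 0.042, -0.0]
force: [-1.5, 1.2, 2.4]
width: 58.8
```

>>> {"fn": "apply_moves", "kwargs": {"plan": [{"wx": 0, "wy": 0, "wz": 0, "x": 0, "y": 0, "z": 0, "fingers": 0.8}, {"wx": 0, "wy": 0, "wz": 0, "x": 0, "y": 0, "z": 0, "fingers": 0.9}, {"wx": 0, "wy": 0, "wz": 0, "x": 0, "y": 0, "z": 0, "fingers": 1}, {"wx": 0, "wy": 0, "wz": 0, "x": 0, "y": 0, "z": 0, "fingers": 1}, {"wx": 0, "wy": 0, "wz": 0, "x": 0, "y": 0, "z": 0, "fingers": 1}, {"wx": 0, "wy": 0, "wz": 0, "x": 0, "y": 0, "z": -1, "fingers": 1}, {"wx": 0, "wy": 0, "wz": 0, "x": 0, "y": 0, "z": -4, "fingers": 1}, {"wx": 0, "wy": 0, "wz": 0, "x": 0, "y": 0, "z": -8, "fingers": 1}, {"wx": 0, "wy": 0, "wz": 0, "x": 0, "y": 0, "z": -13, "fingers": 1}, {"wx": 0, "wy": 0, "wz": 0, "x": 0, "y": 0, "z": -18, "fingers": 1}, {"wx": 0, "wy": 0, "wz": 0, "x": 0, "y": 0, "z": -18, "fingers": 1}, {"wx": 0, "wy": 0, "wz": 0, "x": 0, "y": 0, "z": -18, "fingers": 1}]}}

```text
t: 35.55
ee_pos: [538.8, -340.6, 214.1]
tool_rot: [0.001, 0.999, 0.042, 0.002]
force: [-0.1, 0.8, -0.7]
width: 85.3
```

```bash
python3 -c "
from h import *
import pickle
f=grab_frame('wrist');save('w19',f);pickle.dump(f,open('w19.pkl','wb'))
go([460.2,291.8,215],-10)"
```

```text
at [ 537.7 -340.   211.9] yaw 4.87 w 85.4 t 35.6 -> shift cm [ -2.36 -63.61  -0.33] rot [ 3.000e-04 -1.000e-04  2.595e-01]
```

View pics/w19.png

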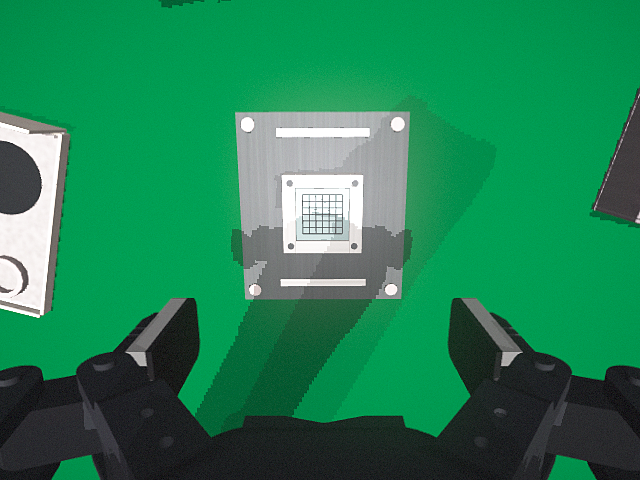

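Standard lies on the plate (px 282-363 by 175-253). Checking it against the plate numerically.

```bash
python3 - <<'E'
from h import *
import pickle
f=pickle.load(open('w19.pkl','rb'))
im=f['img'].astype(int);b,g,r=im[...,0],im[...,1],im[...,2]
ng=(~((g>r*1.25)&(g>b*1.25))).astype(np.uint8);m=np.zeros_like(ng);m[105:305,228:418]=ng[105:305,228:418]
m=cv2.morphologyEx(m,cv2.MORPH_OPEN,np.ones((3,3)))
k=max(cv2.findContours(m,cv2.RETR_EXTERNAL,cv2.CHAIN_APPROX_NONE)[0],key=cv2.contourArea)
q=cv2.approxPolyDP(cv2.convexHull(k),0.03*cv2.arcLength(k,True),True)[:,0].astype(float);print(q.tolist())
P=onz(f,q,8)[:,:2];print('plate',P.round(1).tolist(),P.mean(0).round(2))
# white screws of the plate, dark screws of the standard
W=onz(f,[[247.5,124.5],[398,124.3],[391,290],[255,290]],8)[:,:2]
D=onz(f,[[290,183.5],[355.5,183.5],[353.5,246.5],[291.2,246.5]],26)[:,:2]
def info(n,S):
    e=S[1]-S[0];g=S[2]-S[3];h1=S[0]-S[3];h2=S[1]-S[2]
    print(n,S.mean(0).round(2),'yaw',[np.degrees(np.arctan2(v[0],-v[1])).round(2) for v in (e,g)],[np.degrees(np.arctan2(v[1],v[0])).round(2) for v in (h1,h2)])
info('plate screws',W);info('std screws',D)
cv2.imwrite('pics/w19c.png',cv2.resize(f['img'][105:305,225:425],None,fx=3,fy=3,interpolation=cv2.INTER_CUBIC))
E
```

```text
[[409.0, 112.0], [400.0, 298.0], [245.0, 298.0], [235.0, 112.0]]
plate [[618.7, -398.4], [470.0, -411.4], [458.9, -282.4], [607.5, -269.1]] [ 538.75 -340.34]
plate screws [ 537.88 -340.9 ] yaw [np.float64(5.04), np.float64(4.93)] [np.float64(5.04), np.float64(5.02)]
std screws [ 538.25 -340.6 ] yaw [np.float64(4.95), np.float64(4.94)] [np.float64(4.9), np.float64(4.25)]
```

View pics/w19c.png

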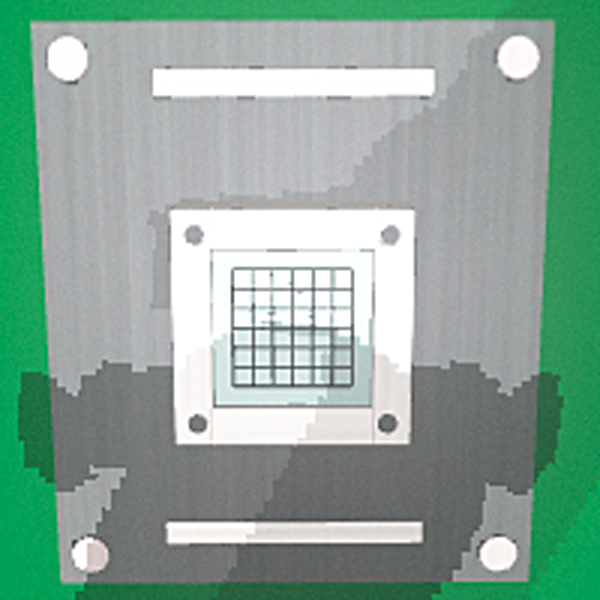

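The standard is centred to within 1 mm and 0.3°. Now I'll return the lenses, wide first.

>>> {"fn": "apply_moves", "kwargs": {"plan": [{"wx": 0, "wy": 0, "wz": 0.26, "x": -2.4, "y": -63.6, "z": 0, "fingers": 1}, {"wx": 0, "wy": 0, "wz": 0.26, "x": -2.4, "y": -63.6, "z": 0, "fingers": 1}, {"wx": 0, "wy": 0, "wz": 0.26, "x": -2.4, "y": -63.6, "z": 0, "fingers": 1}, {"wx": 0, "wy": 0, "wz": 0.26, "x": -2.4, "y": -63.6, "z": 0, "fingers": 1}, {"wx": 0, "wy": 0, "wz": 0.26, "x": -2.4, "y": -63.6, "z": 0, "fingers": 1}, {"wx": 0, "wy": 0, "wz": 0.26, "x": -2.4, "y": -63.6, "z": 0, "fingers": 1}, {"wx": 0, "wy": 0, "wz": 0.26, "x": -2.4, "y": -63.6, "z": 0, "fingers": 1}, {"wx": 0, "wy": 0, "wz": 0.26, "x": -2.4, "y": -63.6, "z": 0, "fingers": 1}, {"wx": 0, "wy": 0, "wz": 0.26, "x": -2.4, "y": -63.6, "z": 0, "fingers": 1}, {"wx": 0, "wy": 0, "wz": 0.26, "x": -2.4, "y": -63.6, "z": 0, "fingers": 1}, {"wx": 0, "wy": 0, "wz": 0.26, "x": -2.4, "y": -63.6, "z": 0, "fingers": 1}, {"wx": 0, "wy": 0, "wz": 0.26, "x": -2.4, "y": -63.6, "z": 0, "fingers": 1}, {"wx": 0, "wy": 0, "wz": 0.26, "x": -2.4, "y": -63.6, "z": 0, "fingers": 1}, {"wx": 0, "wy": 0, "wz": 0.26, "x": -2.4, "y": -63.6, "z": 0, "fingers": 1}, {"wx": 0, "wy": 0, "wz": 0.26, "x": -2.4, "y": -63.6, "z": 0, "fingers": 1}, {"wx": 0, "wy": 0, "wz": 0.26, "x": -2.4, "y": -63.6, "z": 0, "fingers": 1}, {"wx": 0, "wy": 0, "wz": 0.26, "x": -2.4, "y": -63.6, "z": 0, "fingers": 1}, {"wx": 0, "wy": 0, "wz": 0.26, "x": -2.4, "y": -63.6, "z": 0, "fingers": 1}, {"wx": 0, "wy": 0, "wz": 0.26, "x": -2.4, "y": -63.6, "z": 0, "fingers": 1}]}}

```text
t: 37.5
ee_pos: [460.5, 290.6, 211.6]
tool_rot: [0.0, 0.996, -0.088, 0.0]
force: [-0.0, 0.1, -0.2]
width: 85.5
```

```bash
python3 -c "
from h import *
f=grab_frame('wrist');save('w20',f)
go([460.2,291.8,74.5],-10)"
```

```text
at [460.4 290.9 211.6] yaw -10.1 w 85.1 t 37.55 -> shift cm [-0.04 -0.09 13.71] rot [ 0.0002 -0.0003 -0.0018]
```

View pics/w20.png

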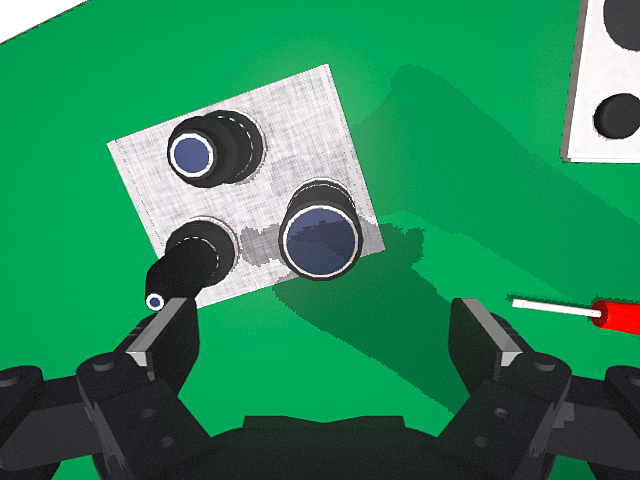

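>>> {"fn": "apply_moves", "kwargs": {"plan": [{"wx": 0, "wy": 0, "wz": 0, "x": -0.04, "y": -0.03, "z": 4, "fingers": 1}, {"wx": 0, "wy": 0, "wz": 0, "x": -0.04, "y": -0.03, "z": 8, "fingers": 1}, {"wx": 0, "wy": 0, "wz": 0, "x": -0.04, "y": -0.03, "z": 12, "fingers": 1}, {"wx": 0, "wy": 0, "wz": 0, "x": -0.04, "y": -0.03, "z": 13.6, "fingers": 1}, {"wx": 0, "wy": 0, "wz": 0, "x": -0.04, "y": -0.03, "z": 13.6, "fingers": 1}, {"wx": 0, "wy": 0, "wz": 0, "x": -0.04, "y": -0.03, "z": 13.6, "fingers": 1}, {"wx": 0, "wy": 0, "wz": 0, "x": -0.04, "y": -0.03, "z": 13.6, "fingers": 1}, {"wx": 0, "wy": 0, "wz": 0, "x": -0.04, "y": -0.03, "z": 13.6, "fingers": 1}, {"wx": 0, "wy": 0, "wz": 0, "x": -0.04, "y": -0.03, "z": 13.6, "fingers": 1}]}}

```text
t: 38.45
ee_pos: [460.6, 292.3, 76.7]
tool_rot: [-0.001, 0.996, -0.088, 0.001]
force: [0.9, 0.4, 0.2]
width: 85.4
```

```bash
python3 -c "
from h import *
go([460.2,291.8,74.5],-10)"
```

```text
at [460.6 292.3  76.7] yaw -10.04 w 85.4 t 38.45 -> shift cm [-0.03  0.05  0.22] rot [-0.0012 -0.0018 -0.0008]
```

>>> {"fn": "apply_moves", "kwargs": {"plan": [{"wx": 0, "wy": 0, "wz": 0, "x": 0, "y": 0, "z": 0.15, "fingers": 1}, {"wx": 0, "wy": 0, "wz": 0, "x": 0, "y": 0, "z": 0.15, "fingers": 0}, {"wx": 0, "wy": 0, "wz": 0, "x": 0, "y": 0, "z": 0.15, "fingers": 0}, {"wx": 0, "wy": 0, "wz": 0, "x": 0, "y": 0, "z": 0.15, "fingers": 0}, {"wx": 0, "wy": 0, "wz": 0, "x": 0, "y": 0, "z": 0.15, "fingers": 0}, {"wx": 0, "wy": 0, "wz": 0, "x": 0, "y": 0, "z": 0.15, "fingers": 0}, {"wx": 0, "wy": 0, "wz": 0, "x": 0, "y": 0, "z": 0.15, "fingers": 0}, {"wx": 0, "wy": 0, "wz": 0, "x": 0, "y": 0, "z": 0.15, "fingers": 0}], "squeeze": 50}}

```text
t: 39.25
ee_pos: [459.9, 292.1, 74.3]
tool_rot: [-0.0, 0.996, -0.087, 0.0]
force: [-1.2, 1.0, 2.8]
width: 48.9
```

```bash
python3 -c "
from h import *
print(state()['force'])
go([543.4,-88.7,200],-10.07)"
```

```text
[-1.19077875  1.00265177  2.75202786]
at [459.9 292.1  74.3] yaw -10.03 w 48.9 t 39.25 -> shift cm [ 14.85  36.04 -12.58] rot [-0.0002 -0.0002  0.0007]
```

>>> {"fn": "apply_moves", "kwargs": {"plan": [{"wx": 0, "wy": 0, "wz": 0, "x": 0, "y": 0, "z": -1, "fingers": 0}, {"wx": 0, "wy": 0, "wz": 0, "x": 0, "y": 0, "z": -3.5, "fingers": 0}, {"wx": 0, "wy": 0, "wz": 0, "x": 0, "y": 0, "z": -7, "fingers": 0}, {"wx": 0, "wy": 0, "wz": 0, "x": 0, "y": 0, "z": -10, "fingers": 0}, {"wx": 0, "wy": 0, "wz": 0, "x": 0.8, "y": 2, "z": -12, "fingers": 0}, {"wx": 0, "wy": 0, "wz": 0, "x": 2.5, "y": 6, "z": -12.4, "fingers": 0}, {"wx": 0, "wy": 0, "wz": 0, "x": 4.3, "y": 10.5, "z": -12.4, "fingers": 0}, {"wx": 0, "wy": 0, "wz": 0, "x": 6.2, "y": 15, "z": -12.4, "fingers": 0}, {"wx": 0, "wy": 0, "wz": 0, "x": 8, "y": 19.5, "z": -12.4, "fingers": 0}, {"wx": 0, "wy": 0, "wz": 0, "x": 9.8, "y": 24, "z": -12.4, "fingers": 0}, {"wx": 0, "wy": 0, "wz": 0, "x": 11.7, "y": 28.5, "z": -12.4, "fingers": 0}, {"wx": 0, "wy": 0, "wz": 0, "x": 13.5, "y": 32.8, "z": -12.4, "fingers": 0}, {"wx": 0, "wy": 0, "wz": 0, "x": 14.4, "y": 35, "z": -12.4, "fingers": 0}, {"wx": 0, "wy": 0, "wz": 0, "x": 14.8, "y": 36, "z": -12.4, "fingers": 0}, {"wx": 0, "wy": 0, "wz": 0, "x": 14.8, "y": 36, "z": -12.4, "fingers": 0}, {"wx": 0, "wy": 0, "wz": 0, "x": 14.8, "y": 36, "z": -12.4, "fingers": 0}, {"wx": 0, "wy": 0, "wz": 0, "x": 14.8, "y": 36, "z": -12.4, "fingers": 0}, {"wx": 0, "wy": 0, "wz": 0, "x": 14.8, "y": 36, "z": -12.4, "fingers": 0}, {"wx": 0, "wy": 0, "wz": 0, "x": 14.8, "y": 36, "z": -12.4, "fingers": 0}, {"wx": 0, "wy": 0, "wz": 0, "x": 14.8, "y": 36, "z": -12.4, "fingers": 0}]}}

```text
t: 41.25
ee_pos: [542.8, -87.8, 198.2]
tool_rot: [0.0, 0.996, -0.087, 0.0]
force: [-0.2, 0.4, -3.0]
width: 49.1
```

```bash
python3 -c "
from h import *
f=grab_frame('wrist');save('w21',f)
print(state()['force'])
go([543,-88.2,75.3],-10.07)"
```

```text
[-0.87756687 -0.2548453  -4.17044242]
at [542.8 -88.  198.1] yaw -10.0 w 49.0 t 41.3 -> shift cm [ 0.02  0.02 12.28] rot [ 0.0001 -0.0001  0.0013]
```

View pics/w21.png

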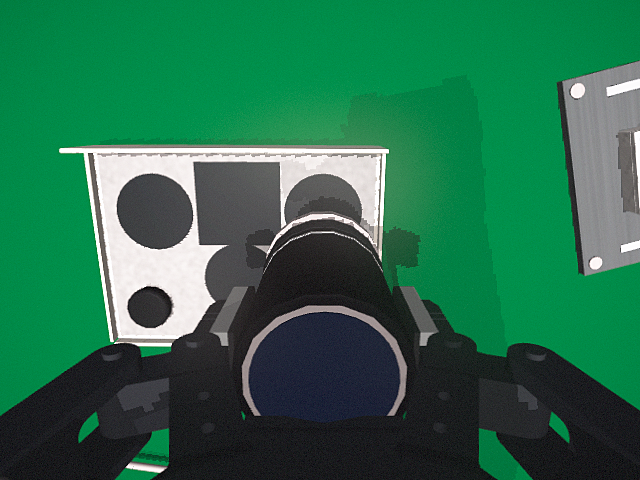

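>>> {"fn": "apply_moves", "kwargs": {"plan": [{"wx": 0, "wy": 0, "wz": 0, "x": 0.02, "y": 0.02, "z": 3, "fingers": 0}, {"wx": 0, "wy": 0, "wz": 0, "x": 0.02, "y": 0.02, "z": 7, "fingers": 0}, {"wx": 0, "wy": 0, "wz": 0, "x": 0.02, "y": 0.02, "z": 10, "fingers": 0}, {"wx": 0, "wy": 0, "wz": 0, "x": 0.02, "y": 0.02, "z": 11.5, "fingers": 0}, {"wx": 0, "wy": 0, "wz": 0, "x": 0.02, "y": 0.02, "z": 11.9, "fingers": 0}, {"wx": 0, "wy": 0, "wz": 0, "x": 0.02, "y": 0.02, "z": 12, "fingers": 0}, {"wx": 0, "wy": 0, "wz": 0, "x": 0.02, "y": 0.02, "z": 12, "fingers": 0}, {"wx": 0, "wy": 0, "wz": 0, "x": 0.02, "y": 0.02, "z": 12, "fingers": 0}, {"wx": 0, "wy": 0, "wz": 0, "x": 0.02, "y": 0.02, "z": 12, "fingers": 0}, {"wx": 0, "wy": 0, "wz": 0, "x": 0.02, "y": 0.02, "z": 12, "fingers": 0}]}}

```text
t: 42.3
ee_pos: [543.4, -88.7, 78.8]
tool_rot: [0.0, 0.996, -0.087, 0.001]
force: [0.8, 0.7, -3.6]
width: 49.2
```

```bash
python3 -c "
from h import *
f=grab_frame('wrist');save('w22',f)
go([543,-88.2,75.3],-10.07)"
```

```text
at [543.3 -88.7  78.6] yaw -10.04 w 48.9 t 42.35 -> shift cm [-0.04 -0.05  0.33] rot [ 0.0001 -0.001   0.0005]
```

View pics/w22.png

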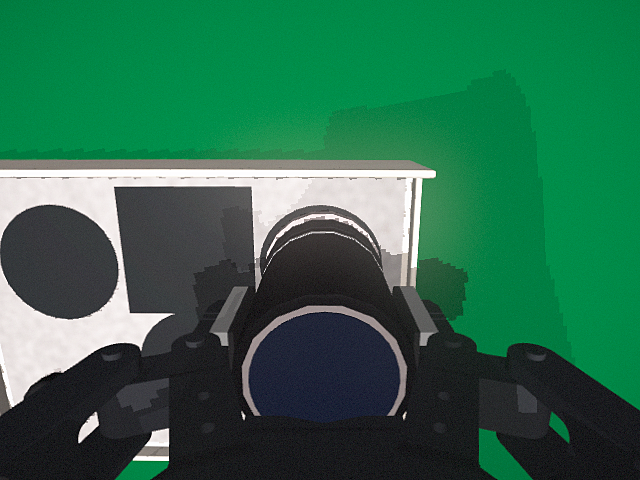

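The lens is above its pad with an even rim of dark pad around the flange, as at the start. Setting down.

>>> {"fn": "apply_moves", "kwargs": {"plan": [{"wx": 0, "wy": 0, "wz": 0, "x": 0, "y": -0.04, "z": 0.15, "fingers": 0}, {"wx": 0, "wy": 0, "wz": 0, "x": 0, "y": -0.04, "z": 0.25, "fingers": 0}, {"wx": 0, "wy": 0, "wz": 0, "x": 0, "y": -0.04, "z": 0.3, "fingers": 0}, {"wx": 0, "wy": 0, "wz": 0, "x": 0, "y": -0.04, "z": 0.33, "fingers": 0}, {"wx": 0, "wy": 0, "wz": 0, "x": 0, "y": -0.04, "z": 0.36, "fingers": 0}, {"wx": 0, "wy": 0, "wz": 0, "x": 0, "y": -0.04, "z": 0.36, "fingers": 0}]}}

```text
t: 42.95
ee_pos: [543.2, -88.2, 75.3]
tool_rot: [0.0, 0.996, -0.087, 0.0]
force: [-2.4, 1.2, 5.5]
width: 49.1
```

>>> {"fn": "apply_moves", "kwargs": {"plan": [{"wx": 0, "wy": 0, "wz": 0, "x": 0, "y": 0, "z": 0, "fingers": 0.7}, {"wx": 0, "wy": 0, "wz": 0, "x": 0, "y": 0, "z": 0, "fingers": 0.85}, {"wx": 0, "wy": 0, "wz": 0, "x": 0, "y": 0, "z": 0, "fingers": 1}, {"wx": 0, "wy": 0, "wz": 0, "x": 0, "y": 0, "z": 0, "fingers": 1}, {"wx": 0, "wy": 0, "wz": 0, "x": 0, "y": 0, "z": 0, "fingers": 1}, {"wx": 0, "wy": 0, "wz": 0, "x": 0, "y": 0, "z": -2, "fingers": 1}, {"wx": 0, "wy": 0, "wz": 0, "x": 0, "y": 0, "z": -6, "fingers": 1}, {"wx": 0, "wy": 0, "wz": 0, "x": 0, "y": 0, "z": -10, "fingers": 1}, {"wx": 0, "wy": 0, "wz": 0, "x": 0, "y": 0, "z": -13.5, "fingers": 1}, {"wx": 0, "wy": 0, "wz": 0, "x": 0, "y": 0, "z": -13.5, "fingers": 1}]}}

```text
t: 43.95
ee_pos: [546.7, -88.4, 215.1]
tool_rot: [0.0, 0.996, -0.088, 0.006]
force: [-0.0, -0.2, 0.3]
width: 85.3
```

```bash
python3 -c "
from h import *
f=grab_frame('wrist');save('w23',f)
go([521.9,350.6,205],-10.07)"
```

```text
at [544.9 -88.4 212.3] yaw -10.04 w 85.6 t 44.0 -> shift cm [ -9.92 -42.83   0.66] rot [ 0.0001 -0.0061  0.0005]
```

View pics/w23.png

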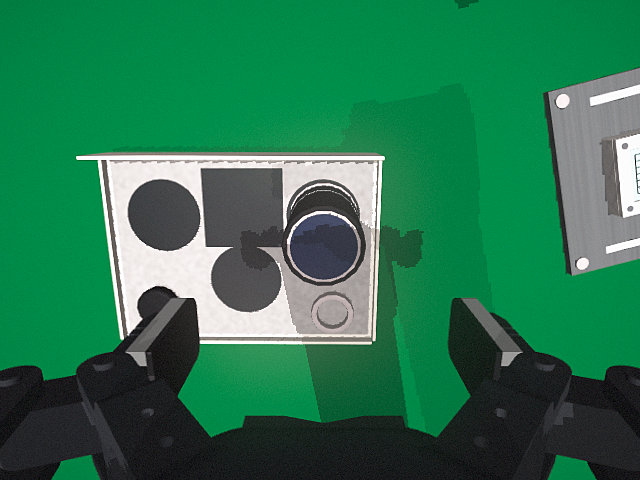

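Wide lens upright on its pad (px 323,246). Next, the stepped lens.

>>> {"fn": "apply_moves", "kwargs": {"plan": [{"wx": 0, "wy": 0, "wz": 0, "x": -9.8, "y": -42.9, "z": 0, "fingers": 1}, {"wx": 0, "wy": 0, "wz": 0, "x": -9.8, "y": -42.9, "z": 0, "fingers": 1}, {"wx": 0, "wy": 0, "wz": 0, "x": -9.8, "y": -42.9, "z": 0, "fingers": 1}, {"wx": 0, "wy": 0, "wz": 0, "x": -9.8, "y": -42.9, "z": 0, "fingers": 1}, {"wx": 0, "wy": 0, "wz": 0, "x": -9.8, "y": -42.9, "z": 0, "fingers": 1}, {"wx": 0, "wy": 0, "wz": 0, "x": -9.8, "y": -42.9, "z": 0, "fingers": 1}, {"wx": 0, "wy": 0, "wz": 0, "x": -9.8, "y": -42.9, "z": 0, "fingers": 1}, {"wx": 0, "wy": 0, "wz": 0, "x": -9.8, "y": -42.9, "z": 0, "fingers": 1}, {"wx": 0, "wy": 0, "wz": 0, "x": -9.8, "y": -42.9, "z": 0, "fingers": 1}, {"wx": 0, "wy": 0, "wz": 0, "x": -9.8, "y": -42.9, "z": 0, "fingers": 1}, {"wx": 0, "wy": 0, "wz": 0, "x": -9.8, "y": -42.9, "z": 0, "fingers": 1}, {"wx": 0, "wy": 0, "wz": 0, "x": -9.8, "y": -42.9, "z": 0, "fingers": 1}, {"wx": 0, "wy": 0, "wz": 0, "x": -9.8, "y": -42.9, "z": 0, "fingers": 1}, {"wx": 0, "wy": 0, "wz": 0, "x": -9.8, "y": -42.9, "z": 0, "fingers": 1}, {"wx": 0, "wy": 0, "wz": 0, "x": -9.8, "y": -42.9, "z": 0, "fingers": 1}, {"wx": 0, "wy": 0, "wz": 0, "x": -9.8, "y": -42.9, "z": 0, "fingers": 1}]}}

```text
t: 45.6
ee_pos: [521.6, 350.8, 209.6]
tool_rot: [0.0, 0.996, -0.088, 0.0]
force: [-0.4, 0.7, 1.7]
width: 85.5
```

```bash
python3 -c "
from h import *
f=grab_frame('wrist');save('w24',f)
go([521.9,350.6,71.1],-10.07)"
```

```text
at [521.5 350.9 209.6] yaw -10.07 w 85.3 t 45.65 -> shift cm [ 0.04  0.02 13.85] rot [ 0.0001 -0.0003  0.    ]
```

View pics/w24.png

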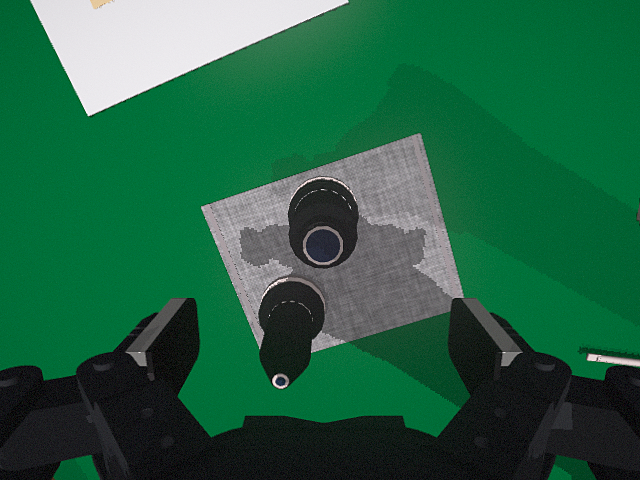

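>>> {"fn": "apply_moves", "kwargs": {"plan": [{"wx": 0, "wy": 0, "wz": 0, "x": 0.02, "y": 0.05, "z": 4, "fingers": 1}, {"wx": 0, "wy": 0, "wz": 0, "x": 0.02, "y": 0.05, "z": 8, "fingers": 1}, {"wx": 0, "wy": 0, "wz": 0, "x": 0.02, "y": 0.05, "z": 12, "fingers": 1}, {"wx": 0, "wy": 0, "wz": 0, "x": 0.02, "y": 0.05, "z": 13.8, "fingers": 1}, {"wx": 0, "wy": 0, "wz": 0, "x": 0.02, "y": 0.05, "z": 13.8, "fingers": 1}, {"wx": 0, "wy": 0, "wz": 0, "x": 0.02, "y": 0.05, "z": 13.8, "fingers": 1}, {"wx": 0, "wy": 0, "wz": 0, "x": 0.02, "y": 0.05, "z": 13.8, "fingers": 1}, {"wx": 0, "wy": 0, "wz": 0, "x": 0.02, "y": 0.05, "z": 13.8, "fingers": 1}, {"wx": 0, "wy": 0, "wz": 0, "x": 0.02, "y": 0.05, "z": 13.8, "fingers": 1}, {"wx": 0, "wy": 0, "wz": 0, "x": 0.02, "y": 0.05, "z": 13.9, "fingers": 0}, {"wx": 0, "wy": 0, "wz": 0, "x": 0.02, "y": 0.05, "z": 13.9, "fingers": 0}, {"wx": 0, "wy": 0, "wz": 0, "x": 0.02, "y": 0.05, "z": 13.9, "fingers": 0}, {"wx": 0, "wy": 0, "wz": 0, "x": 0.02, "y": 0.05, "z": 13.9, "fingers": 0}, {"wx": 0, "wy": 0, "wz": 0, "x": 0.02, "y": 0.05, "z": 13.9, "fingers": 0}, {"wx": 0, "wy": 0, "wz": 0, "x": 0.02, "y": 0.05, "z": 13.9, "fingers": 0}, {"wx": 0, "wy": 0, "wz": 0, "x": 0.02, "y": 0.05, "z": 13.9, "fingers": 0}, {"wx": 0, "wy": 0, "wz": 0, "x": 0.02, "y": 0.05, "z": 13.9, "fingers": 0}, {"wx": 0, "wy": 0, "wz": 0, "x": 0.02, "y": 0.05, "z": 13.9, "fingers": 0}, {"wx": 0, "wy": 0, "wz": 0, "x": 0.02, "y": 0.05, "z": 13.9, "fingers": 0}]}}

```text
t: 47.55
ee_pos: [521.5, 351.0, 70.7]
tool_rot: [-0.0, 0.996, -0.087, 0.0]
force: [0.4, 0.2, 2.1]
width: 40.9
```

```bash
python3 -c "
from h import *
print(state()['force'])
go([501.8,-15.8,200],-10.07)"
```

```text
[0.40858519 0.19158637 2.13896973]
at [521.5 351.   70.7] yaw -10.03 w 40.9 t 47.55 -> shift cm [  4.45  36.46 -12.95] rot [-0.0004 -0.0003  0.0007]
```

>>> {"fn": "apply_moves", "kwargs": {"plan": [{"wx": 0, "wy": 0, "wz": 0, "x": 0, "y": 0, "z": -1, "fingers": 0}, {"wx": 0, "wy": 0, "wz": 0, "x": 0, "y": 0, "z": -3.5, "fingers": 0}, {"wx": 0, "wy": 0, "wz": 0, "x": 0, "y": 0, "z": -7, "fingers": 0}, {"wx": 0, "wy": 0, "wz": 0, "x": 0, "y": 0, "z": -10, "fingers": 0}, {"wx": 0, "wy": 0, "wz": 0, "x": 0.2, "y": 2, "z": -12, "fingers": 0}, {"wx": 0, "wy": 0, "wz": 0, "x": 0.7, "y": 6, "z": -12.8, "fingers": 0}, {"wx": 0, "wy": 0, "wz": 0, "x": 1.2, "y": 10.5, "z": -12.8, "fingers": 0}, {"wx": 0, "wy": 0, "wz": 0, "x": 1.8, "y": 15, "z": -12.8, "fingers": 0}, {"wx": 0, "wy": 0, "wz": 0, "x": 2.4, "y": 19.5, "z": -12.8, "fingers": 0}, {"wx": 0, "wy": 0, "wz": 0, "x": 3, "y": 24, "z": -12.8, "fingers": 0}, {"wx": 0, "wy": 0, "wz": 0, "x": 3.5, "y": 28.5, "z": -12.8, "fingers": 0}, {"wx": 0, "wy": 0, "wz": 0, "x": 4, "y": 33, "z": -12.8, "fingers": 0}, {"wx": 0, "wy": 0, "wz": 0, "x": 4.3, "y": 35.5, "z": -12.8, "fingers": 0}, {"wx": 0, "wy": 0, "wz": 0, "x": 4.4, "y": 36.4, "z": -12.8, "fingers": 0}, {"wx": 0, "wy": 0, "wz": 0, "x": 4.4, "y": 36.4, "z": -12.8, "fingers": 0}, {"wx": 0, "wy": 0, "wz": 0, "x": 4.4, "y": 36.4, "z": -12.8, "fingers": 0}, {"wx": 0, "wy": 0, "wz": 0, "x": 4.4, "y": 36.4, "z": -12.8, "fingers": 0}, {"wx": 0, "wy": 0, "wz": 0, "x": 4.4, "y": 36.4, "z": -12.8, "fingers": 0}, {"wx": 0, "wy": 0, "wz": 0, "x": 4.4, "y": 36.4, "z": -12.8, "fingers": 0}, {"wx": 0, "wy": 0, "wz": 0, "x": 4.4, "y": 36.4, "z": -12.8, "fingers": 0}]}}

```text
t: 49.55
ee_pos: [501.4, -14.8, 198.5]
tool_rot: [-0.0, 0.996, -0.087, -0.0]
force: [0.7, -0.7, -2.8]
width: 40.8
```

```bash
python3 -c "
from h import *
print(state()['force'])
go([501.4,-15.7,71.7],-10.07)"
```

```text
[ 0.68379913 -0.69925866 -2.78001939]
at [501.4 -14.8 198.5] yaw -9.98 w 40.8 t 49.55 -> shift cm [ 0.02  0.09 12.68] rot [-0.      0.0001  0.0017]
```

>>> {"fn": "apply_moves", "kwargs": {"plan": [{"wx": 0, "wy": 0, "wz": 0, "x": 0.02, "y": 0.06, "z": 3, "fingers": 0}, {"wx": 0, "wy": 0, "wz": 0, "x": 0.02, "y": 0.06, "z": 7, "fingers": 0}, {"wx": 0, "wy": 0, "wz": 0, "x": 0.02, "y": 0.06, "z": 10, "fingers": 0}, {"wx": 0, "wy": 0, "wz": 0, "x": 0.02, "y": 0.06, "z": 11.8, "fingers": 0}, {"wx": 0, "wy": 0, "wz": 0, "x": 0.02, "y": 0.06, "z": 12.3, "fingers": 0}, {"wx": 0, "wy": 0, "wz": 0, "x": 0.02, "y": 0.06, "z": 12.4, "fingers": 0}, {"wx": 0, "wy": 0, "wz": 0, "x": 0.02, "y": 0.06, "z": 12.4, "fingers": 0}, {"wx": 0, "wy": 0, "wz": 0, "x": 0.02, "y": 0.06, "z": 12.4, "fingers": 0}, {"wx": 0, "wy": 0, "wz": 0, "x": 0.02, "y": 0.06, "z": 12.4, "fingers": 0}, {"wx": 0, "wy": 0, "wz": 0, "x": 0.02, "y": 0.06, "z": 12.4, "fingers": 0}]}}

```text
t: 50.55
ee_pos: [501.9, -16.0, 75.2]
tool_rot: [0.0, 0.996, -0.088, 0.001]
force: [0.3, 0.4, -3.4]
width: 40.9
```

```bash
python3 -c "
from h import *
f=grab_frame('wrist');save('w25',f)
go([501.4,-15.7,71.7],-10.07)"
```

```text
at [501.8 -16.   75. ] yaw -10.04 w 40.8 t 50.6 -> shift cm [-0.04 -0.03  0.33] rot [ 0.0001 -0.0011  0.0006]
```

View pics/w25.png

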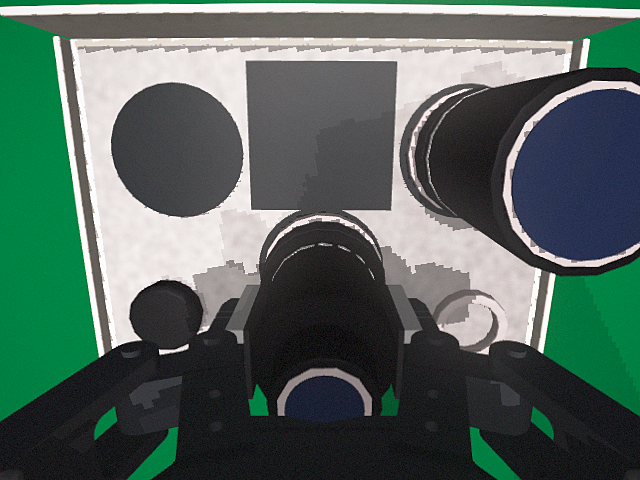

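The stepped lens hovers over the front pad, in line with the pad rim visible at px (322,212). Setting down.

>>> {"fn": "apply_moves", "kwargs": {"plan": [{"wx": 0, "wy": 0, "wz": 0, "x": 0, "y": -0.02, "z": 0.15, "fingers": 0}, {"wx": 0, "wy": 0, "wz": 0, "x": 0, "y": -0.02, "z": 0.25, "fingers": 0}, {"wx": 0, "wy": 0, "wz": 0, "x": 0, "y": -0.02, "z": 0.3, "fingers": 0}, {"wx": 0, "wy": 0, "wz": 0, "x": 0, "y": -0.02, "z": 0.33, "fingers": 0}, {"wx": 0, "wy": 0, "wz": 0, "x": 0, "y": -0.02, "z": 0.36, "fingers": 0}, {"wx": 0, "wy": 0, "wz": 0, "x": 0, "y": -0.02, "z": 0.36, "fingers": 0}]}}

```text
t: 51.2
ee_pos: [501.5, -15.7, 71.6]
tool_rot: [0.0, 0.996, -0.087, -0.0]
force: [-2.7, -0.2, 5.5]
width: 41.1
```

>>> {"fn": "apply_moves", "kwargs": {"plan": [{"wx": 0, "wy": 0, "wz": 0, "x": 0, "y": 0, "z": 0, "fingers": 0.6}, {"wx": 0, "wy": 0, "wz": 0, "x": 0, "y": 0, "z": 0, "fingers": 0.8}, {"wx": 0, "wy": 0, "wz": 0, "x": 0, "y": 0, "z": 0, "fingers": 1}, {"wx": 0, "wy": 0, "wz": 0, "x": 0, "y": 0, "z": 0, "fingers": 1}, {"wx": 0, "wy": 0, "wz": 0, "x": 0, "y": 0, "z": 0, "fingers": 1}, {"wx": 0, "wy": 0, "wz": 0, "x": 0, "y": 0, "z": -2, "fingers": 1}, {"wx": 0, "wy": 0, "wz": 0, "x": 0, "y": 0, "z": -6, "fingers": 1}, {"wx": 0, "wy": 0, "wz": 0, "x": 0, "y": 0, "z": -10, "fingers": 1}, {"wx": 0, "wy": 0, "wz": 0, "x": 0, "y": 0, "z": -13.5, "fingers": 1}, {"wx": 0, "wy": 0, "wz": 0, "x": 0, "y": 0, "z": -13.5, "fingers": 1}]}}

```text
t: 52.2
ee_pos: [505.0, -15.6, 211.0]
tool_rot: [-0.0, 0.996, -0.088, 0.005]
force: [1.3, -1.1, -0.3]
width: 85.1
```

>>> {"fn": "apply_moves", "kwargs": {"plan": [{"wx": 0, "wy": 0, "wz": 0, "x": -12.7, "y": -39, "z": 0, "fingers": 1}, {"wx": 0, "wy": 0, "wz": 0, "x": -12.7, "y": -39, "z": 0, "fingers": 1}, {"wx": 0, "wy": 0, "wz": 0, "x": -12.7, "y": -39, "z": 0, "fingers": 1}, {"wx": 0, "wy": 0, "wz": 0, "x": -12.7, "y": -39, "z": 0, "fingers": 1}, {"wx": 0, "wy": 0, "wz": 0, "x": -12.7, "y": -39, "z": 0, "fingers": 1}, {"wx": 0, "wy": 0, "wz": 0, "x": -12.7, "y": -39, "z": 0, "fingers": 1}, {"wx": 0, "wy": 0, "wz": 0, "x": -12.7, "y": -39, "z": 0, "fingers": 1}, {"wx": 0, "wy": 0, "wz": 0, "x": -12.7, "y": -39, "z": 0, "fingers": 1}, {"wx": 0, "wy": 0, "wz": 0, "x": -12.7, "y": -39, "z": 0, "fingers": 1}, {"wx": 0, "wy": 0, "wz": 0, "x": -12.7, "y": -39, "z": 0, "fingers": 1}, {"wx": 0, "wy": 0, "wz": 0, "x": -12.7, "y": -39, "z": 0, "fingers": 1}, {"wx": 0, "wy": 0, "wz": 0, "x": -12.7, "y": -39, "z": 0, "fingers": 1}, {"wx": 0, "wy": 0, "wz": 0, "x": -12.7, "y": -39, "z": 0, "fingers": 1}, {"wx": 0, "wy": 0, "wz": 0, "x": -12.7, "y": -39, "z": 0, "fingers": 1}, {"wx": 0, "wy": 0, "wz": 0, "x": -12.7, "y": -39, "z": 0, "fingers": 1}, {"wx": 0, "wy": 0, "wz": 0, "x": -12.7, "y": -39, "z": 0, "fingers": 1}]}}

```text
t: 53.8
ee_pos: [444.6, 390.1, 206.0]
tool_rot: [0.0, 0.996, -0.088, 0.0]
force: [-0.1, 0.4, 0.1]
width: 85.3
```

```bash
python3 -c "
from h import *
f=grab_frame('side');save('s26',f);f=grab_frame('wrist');save('w26',f)
go([444.6,390.4,69.4],-10.07)"
```

```text
at [444.4 390.3 205.9] yaw -10.04 w 85.6 t 53.9 -> shift cm [ 2.000e-02 -1.000e-02  1.365e+01] rot [ 0.     -0.0001  0.0005]
```

View pics/w26.png

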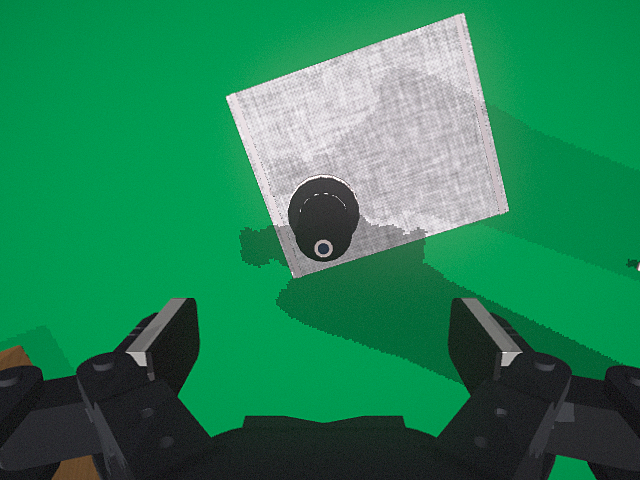

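View pics/s26.png

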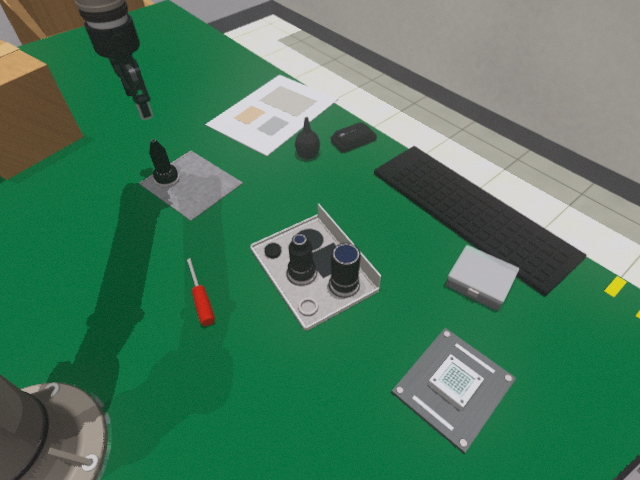

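Two lenses are back in the tray, the standard is on the plate, and the pointed lens is at px (323,248). Gripping it.

>>> {"fn": "apply_moves", "kwargs": {"plan": [{"wx": 0, "wy": 0, "wz": 0, "x": 0, "y": 0.04, "z": 4, "fingers": 1}, {"wx": 0, "wy": 0, "wz": 0, "x": 0, "y": 0.04, "z": 8, "fingers": 1}, {"wx": 0, "wy": 0, "wz": 0, "x": 0, "y": 0.04, "z": 12, "fingers": 1}, {"wx": 0, "wy": 0, "wz": 0, "x": 0, "y": 0.04, "z": 13.5, "fingers": 1}, {"wx": 0, "wy": 0, "wz": 0, "x": 0, "y": 0.04, "z": 13.5, "fingers": 1}, {"wx": 0, "wy": 0, "wz": 0, "x": 0, "y": 0.04, "z": 13.5, "fingers": 1}, {"wx": 0, "wy": 0, "wz": 0, "x": 0, "y": 0.04, "z": 13.5, "fingers": 1}, {"wx": 0, "wy": 0, "wz": 0, "x": 0, "y": 0.04, "z": 13.5, "fingers": 1}, {"wx": 0, "wy": 0, "wz": 0, "x": 0, "y": 0.04, "z": 13.5, "fingers": 1}, {"wx": 0, "wy": 0, "wz": 0, "x": 0, "y": 0.04, "z": 13.6, "fingers": 0}, {"wx": 0, "wy": 0, "wz": 0, "x": 0, "y": 0.04, "z": 13.6, "fingers": 0}, {"wx": 0, "wy": 0, "wz": 0, "x": 0, "y": 0.04, "z": 13.6, "fingers": 0}, {"wx": 0, "wy": 0, "wz": 0, "x": 0, "y": 0.04, "z": 13.6, "fingers": 0}, {"wx": 0, "wy": 0, "wz": 0, "x": 0, "y": 0.04, "z": 13.6, "fingers": 0}, {"wx": 0, "wy": 0, "wz": 0, "x": 0, "y": 0.04, "z": 13.6, "fingers": 0}, {"wx": 0, "wy": 0, "wz": 0, "x": 0, "y": 0.04, "z": 13.6, "fingers": 0}, {"wx": 0, "wy": 0, "wz": 0, "x": 0, "y": 0.04, "z": 13.6, "fingers": 0}, {"wx": 0, "wy": 0, "wz": 0, "x": 0, "y": 0.04, "z": 13.6, "fingers": 0}, {"wx": 0, "wy": 0, "wz": 0, "x": 0, "y": 0.04, "z": 13.6, "fingers": 0}]}}

```text
t: 55.8
ee_pos: [444.4, 390.1, 70.0]
tool_rot: [-0.0, 0.996, -0.087, 0.0]
force: [-0.7, 0.2, 2.0]
width: 32.5
```

```bash
python3 -c "
from h import *
print(state()['force'])
go([565,38.8,200],-10.07)"
```

```text
[-0.68128143  0.18117752  1.96430964]
at [444.4 390.1  70. ] yaw -10.03 w 32.5 t 55.8 -> shift cm [ 18.    32.49 -13.01] rot [-0.0002 -0.0002  0.0007]
```

>>> {"fn": "apply_moves", "kwargs": {"plan": [{"wx": 0, "wy": 0, "wz": 0, "x": 0, "y": 0, "z": -1, "fingers": 0}, {"wx": 0, "wy": 0, "wz": 0, "x": 0, "y": 0, "z": -3.5, "fingers": 0}, {"wx": 0, "wy": 0, "wz": 0, "x": 0, "y": 0, "z": -7, "fingers": 0}, {"wx": 0, "wy": 0, "wz": 0, "x": 0, "y": 0, "z": -10, "fingers": 0}, {"wx": 0, "wy": 0, "wz": 0, "x": 1.1, "y": 2, "z": -12, "fingers": 0}, {"wx": 0, "wy": 0, "wz": 0, "x": 3, "y": 5.5, "z": -12.8, "fingers": 0}, {"wx": 0, "wy": 0, "wz": 0, "x": 5.3, "y": 9.5, "z": -12.8, "fingers": 0}, {"wx": 0, "wy": 0, "wz": 0, "x": 7.5, "y": 13.5, "z": -12.8, "fingers": 0}, {"wx": 0, "wy": 0, "wz": 0, "x": 9.7, "y": 17.5, "z": -12.8, "fingers": 0}, {"wx": 0, "wy": 0, "wz": 0, "x": 11.9, "y": 21.5, "z": -12.8, "fingers": 0}, {"wx": 0, "wy": 0, "wz": 0, "x": 14.1, "y": 25.5, "z": -12.8, "fingers": 0}, {"wx": 0, "wy": 0, "wz": 0, "x": 16.3, "y": 29.5, "z": -12.8, "fingers": 0}, {"wx": 0, "wy": 0, "wz": 0, "x": 17.5, "y": 31.6, "z": -12.8, "fingers": 0}, {"wx": 0, "wy": 0, "wz": 0, "x": 18, "y": 32.5, "z": -12.8, "fingers": 0}, {"wx": 0, "wy": 0, "wz": 0, "x": 18, "y": 32.5, "z": -12.8, "fingers": 0}, {"wx": 0, "wy": 0, "wz": 0, "x": 18, "y": 32.5, "z": -12.8, "fingers": 0}, {"wx": 0, "wy": 0, "wz": 0, "x": 18, "y": 32.5, "z": -12.8, "fingers": 0}, {"wx": 0, "wy": 0, "wz": 0, "x": 18, "y": 32.5, "z": -12.8, "fingers": 0}, {"wx": 0, "wy": 0, "wz": 0, "x": 18, "y": 32.5, "z": -12.8, "fingers": 0}, {"wx": 0, "wy": 0, "wz": 0, "x": 18, "y": 32.5, "z": -12.8, "fingers": 0}]}}

```text
t: 57.8
ee_pos: [564.8, 39.2, 197.9]
tool_rot: [0.0, 0.996, -0.087, 0.0]
force: [-0.9, -0.7, -2.3]
width: 33.0
```

```bash
python3 -c "
from h import *
print(state()['force'])
go([565,38.9,71],-10.07)"
```

```text
[-0.86798233 -0.66210114 -2.33274044]
at [564.8  39.2 197.9] yaw -9.97 w 33.0 t 57.8 -> shift cm [ 0.02  0.03 12.69] rot [ 0.     -0.0001  0.0017]
```

>>> {"fn": "apply_moves", "kwargs": {"plan": [{"wx": 0, "wy": 0, "wz": 0, "x": 0.02, "y": 0.02, "z": 3, "fingers": 0}, {"wx": 0, "wy": 0, "wz": 0, "x": 0.02, "y": 0.02, "z": 7, "fingers": 0}, {"wx": 0, "wy": 0, "wz": 0, "x": 0.02, "y": 0.02, "z": 10, "fingers": 0}, {"wx": 0, "wy": 0, "wz": 0, "x": 0.02, "y": 0.02, "z": 11.8, "fingers": 0}, {"wx": 0, "wy": 0, "wz": 0, "x": 0.02, "y": 0.02, "z": 12.3, "fingers": 0}, {"wx": 0, "wy": 0, "wz": 0, "x": 0.02, "y": 0.02, "z": 12.4, "fingers": 0}, {"wx": 0, "wy": 0, "wz": 0, "x": 0.02, "y": 0.02, "z": 12.4, "fingers": 0}, {"wx": 0, "wy": 0, "wz": 0, "x": 0.02, "y": 0.02, "z": 12.4, "fingers": 0}, {"wx": 0, "wy": 0, "wz": 0, "x": 0.02, "y": 0.02, "z": 12.4, "fingers": 0}, {"wx": 0, "wy": 0, "wz": 0, "x": 0.02, "y": 0.02, "z": 12.4, "fingers": 0}]}}

```text
t: 58.8
ee_pos: [565.6, 38.4, 74.6]
tool_rot: [0.0, 0.996, -0.087, 0.001]
force: [0.1, 0.0, -2.4]
width: 32.8
```

```bash
python3 -c "
from h import *
f=grab_frame('wrist');save('w27',f)
go([565,38.9,71],-10.07)"
```

```text
at [565.4  38.4  74.5] yaw -10.04 w 32.8 t 58.85 -> shift cm [-0.05 -0.04  0.35] rot [-0.0001 -0.0011  0.0005]
```

View pics/w27.png

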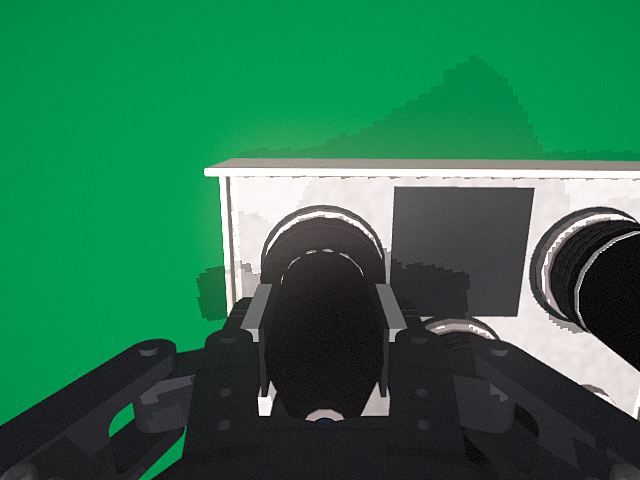

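The pointed lens is over its pad with an even dark rim. Setting down.

>>> {"fn": "apply_moves", "kwargs": {"plan": [{"wx": 0, "wy": 0, "wz": 0, "x": 0, "y": -0.03, "z": 0.15, "fingers": 0}, {"wx": 0, "wy": 0, "wz": 0, "x": 0, "y": -0.03, "z": 0.25, "fingers": 0}, {"wx": 0, "wy": 0, "wz": 0, "x": 0, "y": -0.03, "z": 0.3, "fingers": 0}, {"wx": 0, "wy": 0, "wz": 0, "x": 0, "y": -0.03, "z": 0.34, "fingers": 0}, {"wx": 0, "wy": 0, "wz": 0, "x": 0, "y": -0.03, "z": 0.37, "fingers": 0}, {"wx": 0, "wy": 0, "wz": 0, "x": 0, "y": -0.03, "z": 0.37, "fingers": 0}]}}

```text
t: 59.45
ee_pos: [565.1, 38.7, 70.9]
tool_rot: [0.0, 0.996, -0.087, -0.0]
force: [-3.2, -0.4, 4.7]
width: 32.5
```

>>> {"fn": "apply_moves", "kwargs": {"plan": [{"wx": 0, "wy": 0, "wz": 0, "x": 0, "y": 0, "z": 0, "fingers": 0.5}, {"wx": 0, "wy": 0, "wz": 0, "x": 0, "y": 0, "z": 0, "fingers": 0.7}, {"wx": 0, "wy": 0, "wz": 0, "x": 0, "y": 0, "z": 0, "fingers": 1}, {"wx": 0, "wy": 0, "wz": 0, "x": 0, "y": 0, "z": 0, "fingers": 1}, {"wx": 0, "wy": 0, "wz": 0, "x": 0, "y": 0, "z": 0, "fingers": 1}, {"wx": 0, "wy": 0, "wz": 0, "x": 0, "y": 0, "z": -2, "fingers": 1}, {"wx": 0, "wy": 0, "wz": 0, "x": 0, "y": 0, "z": -6, "fingers": 1}, {"wx": 0, "wy": 0, "wz": 0, "x": 0, "y": 0, "z": -10, "fingers": 1}, {"wx": 0, "wy": 0, "wz": 0, "x": 0, "y": 0, "z": -14, "fingers": 1}, {"wx": 0, "wy": 0, "wz": 0, "x": 2, "y": 2, "z": -18, "fingers": 1}, {"wx": 0, "wy": 0, "wz": 0, "x": 4, "y": 4, "z": -22, "fingers": 1}, {"wx": 0, "wy": 0, "wz": 0, "x": 6, "y": 5, "z": -26, "fingers": 1}, {"wx": 0, "wy": 0, "wz": 0, "x": 6, "y": 5, "z": -27, "fingers": 1}, {"wx": 0, "wy": 0, "wz": 0, "x": 6, "y": 5, "z": -27, "fingers": 1}, {"wx": 0, "wy": 0, "wz": 0, "x": 6, "y": 5, "z": -27, "fingers": 1}, {"wx": 0, "wy": 0, "wz": 0, "x": 6, "y": 5, "z": -27, "fingers": 1}]}}

```text
t: 61.05
ee_pos: [614.1, -20.1, 338.0]
tool_rot: [0.0, 0.996, -0.087, -0.002]
force: [-0.2, -0.4, -0.4]
width: 85.5
```

```bash
python3 -c "
from h import *
import pickle
f=grab_frame('wrist');save('w28',f);pickle.dump(f,open('w28.pkl','wb'));f=grab_frame('side');save('s28',f)
cv2.imwrite('pics/w28c.png',cv2.resize(cv2.imread('pics/w28.png')[150:350,220:480],None,fx=3,fy=3,interpolation=cv2.INTER_CUBIC))"
```

```text
(no output)
```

View pics/w28.png

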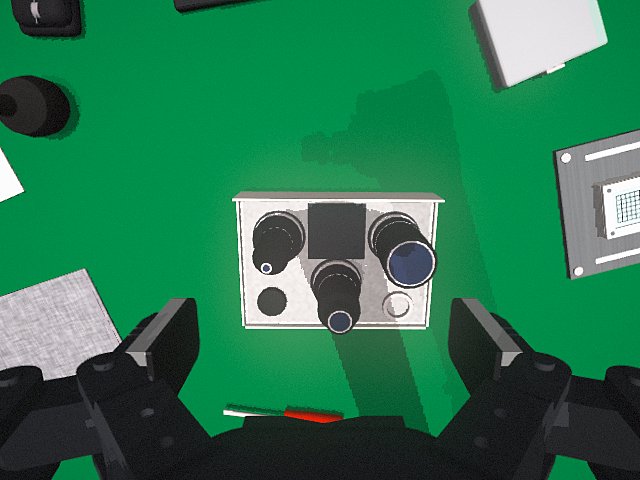

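View pics/w28c.png

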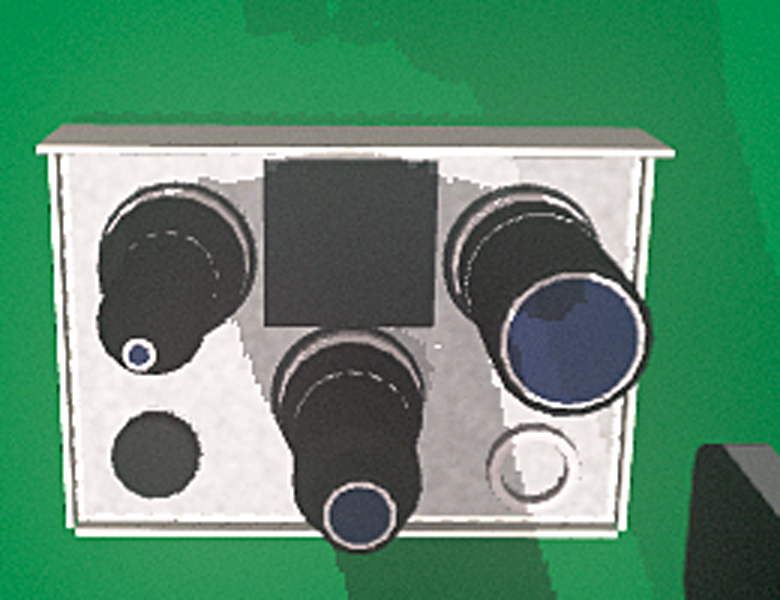

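View pics/s28.png

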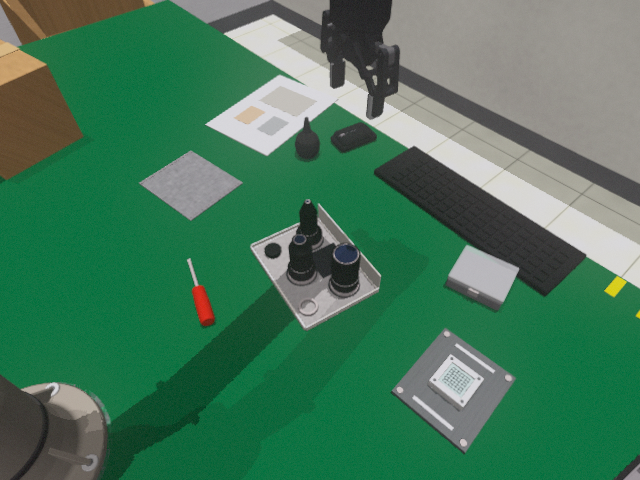

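All three lenses stand on their pads: crop px (139,354) pointed, (360,516) stepped, (574,340) wide. The cap and ring are in their corners and the standard is on the plate. Last numeric check against the initial positions before handing in.

```bash
python3 - <<'E'
from h import *
import pickle
f=pickle.load(open('w28.pkl','rb'))
P=lambda x,y:[x/3+220-1/3,y/3+150-1/3]
for n,p,z,i in [('wide',(574,340),96,(542.7,-88.6)),('stepped',(360,516),104,(500.8,-15.2)),('pointed',(139,354),112,(565.4,38.8)),('stdpad',(350,243),4,(560,-25.5))]:
    q=onz(f,P(*p),z)[0,:2];print(n,q.round(1),'moved',(q-i).round(1))
w=pickle.load(open('wrist2.pkl','rb'));O=lambda x,y:[x/3+230-1/3,y/3+180-1/3]
print('cap',onz(w,O(117,356),16).round(1),onz(f,P(156,454),16).round(1));print('ring',onz(w,O(488,397),12).round(1),onz(f,P(532,467),12).round(1))
E
```

```text
wide [543.4 -88.7] moved [ 0.7 -0.1]
stepped [500.8 -15.9] moved [ 0.  -0.7]
pointed [566.7  38.6] moved [ 1.3 -0.2]
stdpad [560.9 -25.6] moved [ 0.9 -0.1]
cap [[495.2  60.3  16. ]] [[495.   60.1  16. ]]
ring [[464.3 -80.   12. ]] [[463.4 -80.2  12. ]]
```

```bash
python3 -c "
from h import *
print(state()['t']);print(close_job())"
```

```text
61.15
the job is handed in; nothing more can be done
None
```

The job is done and handed in at 61 s of the 147 s allowed. I cleared the three lenses to the mat standing upright, laid the standard on the stage plate, then stood each lens back on its own pad.

- **Lenses:** all three stand upright, 0.7 to 1.3 mm from where they started by the wrist camera. The fixed standard pad also read 0.9 mm off in that view, so much of this is likely measuring error.
- **Standard:** it is centred over the opening within about 1 mm. It is square with the plate within about 0.2°, except that one of its four sides read 0.7° off, which I took as pixel noise.
- **Cap and ring:** neither moved by more than about 1 mm.

**Exceptions:**
- My first move call was refused and moved nothing.
- On the mat, the pointed lens first stood only about 2 mm inside the front edge, so I regripped it and moved it 12 mm inward before going on.
- The side camera put the plate opening about 3 mm away from the wrist camera's measurement. I used the wrist camera, which agreed with the plate's edges.

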